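Lock the rotary inspection stage

TASK

Lock the rotary stage for transport: with a fingertip against one of the two pegs, turn the slotted disc until its slot lines up with the steel lock bar, then push the bar by its head right through the slot into the keeper on the far side, until the head comes up against the guide. Only push: never lift the bar, and leave the gauges and parts standing around the fixture where they are. Finish with the hand clear of everything.

Things in the scene. Friction and masses are not known exactly. Their poses are not given: they have to be found in the camera images.
- lock_base: Fixed fixture, an aluminium plate 325 x 84 x 12 mm flat on the table; its place and turn vary. Origin at z = 0 under the disc's axis; +x is the way the bar is pushed, z up. In its frame (mm): plate x -250 to 75, y -42 to 42; rail under the bar 30 wide, x -241 to -47, top z 20; disc about the origin; guide and keeper blocks on either side of it.
- guide_face (a point): Centre of the tunnel's mouth on the rear face of the guide block, at (-76, 0, 26) mm in lock_base's frame; same axes. The block reaches 30 mm along +x from here, 21 mm to either side and up to 41 mm above the table; the tunnel for the bar is 14 wide. The bar's head stops against this face.
- keeper_mouth (a point): Centre of the keeper tunnel's mouth, at (46, 0, 26) mm in lock_base's frame; same axes. The keeper block reaches 26 mm along +x from here, 21 mm to either side and up to 41 mm above the table; its tunnel is 17 wide, flared to 23 at the mouth.
- lock_disc (a joint): Angle of the slotted disc about the vertical, rad, growing anticlockwise seen from above; at 0 or pi (3.14) the slot lies along the bar (either will do). Limits -0.7 and 3.85. Starts between 0.45 and 2.69. It turns stiffly (0.06 N m: 2 N at a peg) and stays where it is left, without coasting.
- disc_centre (a point): Centre of the disc's top face, 34 mm above the table; turns with the disc, x axis along the slot. Steel disc, 84 mm diameter, one straight slot right across its middle, open at the top, 15 wide and 15 deep, flared to 21 at both mouths. The bar still enters, and draws the slot straight, if it is up to about 0.1 rad out of line.
- peg_a (a point): Centre of the top of one of two round upright pegs on the disc, 10 mm in diameter and 32 tall (from 34 to 66 mm above the table), 32 mm from the disc's axis, square to the slot: at +y of disc_centre's frame. Pushing it sideways turns the disc.
- peg_b (a point): The same for the other peg, at -y of disc_centre's frame.
- bar_head (a point): Centre of the rear face (to be pushed) of the lock bar's head, 41 mm above the table; x axis along the bar to its nose. Head: dark upright block 14 thick, 34 wide, 42 tall (20 to 62 mm above the table). Steel bar, loose in its guide, 0.2 to 0.4 kg, slides with 1 to 3 N. In lock_base's frame it starts at x -205 to -219 mm and is fully home at x -90, y about 0.
- bar_nose (a point): Centre of the bar's bevelled nose, 157 mm ahead of bar_head along its x axis. Bar section 12 x 12 mm, 20 to 32 mm above the table. In lock_base's frame it starts at x -48 to -62 mm (in the guide, just short of the disc) and is fully home at x 67, inside the keeper.
- vee_block: Bystander, to be left alone: ground steel vee block, 45 x 34 x 36 high, on the table beside the fixture (sizes in mm). Origin at the centre of its underside.
- gauge_block: Bystander, to be left alone: plain rectangular steel gauge block, 30 x 20 x 35 high, standing on the table beside the fixture (sizes in mm). Origin at the centre of its underside.
- turned_bush: Bystander, to be left alone: turned flanged aluminium bush, 48 across, 28 high, on the table beside the fixture (sizes in mm). Origin at the centre of its underside.
- cap_screw: Bystander, to be left alone: dark cap screw, 13 across, 21 high, standing on its head on the table beside the fixture (sizes in mm). Origin at the centre of its underside.
- ring_gauge: Bystander, to be left alone: steel ring, 64 across, 20 high, on the table just past the keeper end of the fixture (sizes in mm). Origin at the centre of its underside.
- plug_gauge: Bystander, to be left alone: lying double-ended plug gauge, 112 long, 25 thick, on the table beside the fixture near the bar's head (sizes in mm). Origin at the centre of its underside.
There are look-alikes about, which are no part of the job. What is meant by the part that bears bar_head is not pink, and is the larger of those in its own colour.

How it is judged:
On the way, in this order (a step that is already met when the one before it is completed fails the run):
1. the disc's slot is turned into line with the bar (angle between the x axis of disc_centre and the x axis of lock_base, either way round below 0.15 rad), for 0.2 s.
2. the bar has gone through the slot into the keeper, its head at the guide (x of bar_nose in the frame of lock_base above 0.062 m and angle between the x axis of disc_centre and the x axis of lock_base, either way round below 0.15 rad), for 0.2 s.
At the end, for the whole second after the job is handed in: The slot is within 0.15 rad of the bar's line, and the bar is through it and in the keeper, lying flat (within 5 mm of its height) and the disc at rest, with its head within 5 mm of the guide (all of step 2 and z of bar_nose in the frame of lock_base below 0.03 m and z of bar_head in the frame of lock_base below 0.046 m and velocity of joint lock_disc between -0.05 and 0.05 rad/s); the robot touches nothing.
It fails at once if the lock bar is lifted (nose or head more than 10 mm up) (z of bar_nose in the frame of lock_base above 0.036 m or z of bar_head in the frame of lock_base above 0.051 m).
It fails at once if a bystander is moved by more than 20 mm (distance of any of vee_block, gauge_block, turned_bush, cap_screw, ring_gauge, plug_gauge from where it was at the start of the episode above 0.02 m).
It also fails if it takes over 51 s, if anything falls off the work surface, if the arm or the gripper's body presses on something with over 40 N, if the wrist force passes 120 N, or if a joint passes its speed limit or range.

ROBOT

A 6-joint arm with a two-finger parallel gripper is mounted at the origin on the work surface; the furniture and walls round the work are solid. World frame = base frame: x ahead of the robot, y to its left, z up, the work surface at z = 0. Lengths are in m, angles in rad, forces in N, time in s.
With the tool pointing down it reaches from about 0.25 to 0.775 m from the base axis. Payload 4 kg.
Tool frame: the origin (TCP) lies at the very end of the fingers, on their centre line; the grasp point (between the pads) lies 19 mm behind it; z points along the fingers, x is the direction in which the jaws open and shut, and the axes are right-handed (so a half turn about z gives the same grasp; the last joint's range is limited). The gripper opens to 94 mm and grips with 3 to 60 N. Pads are 16 mm wide; open, the fingers measure 119 mm over their backs; the gripper's body (75 mm by 177 mm) begins 78 mm behind the grasp point.
Start: joints at [-1.261, 0.087, 1.371, -0, 1.684, -0.103], TCP at [0.221, -0.504, 0.17] pointing down, gripper open.
Joint ranges: [-3.1, 3.1], [-0.76, 2.03], [0.27, 2.55], [-1.08, 4.22], [0.17, 2.65], [-2.57, 2.57]. Speed limits (rad/s): [2.79, 2.79, 3.14, 3.14, 3.14, 3.14].

INTERFACE

Orientations are given as [roll, pitch, yaw] about the fixed x, y, z axes, in that order (R = Rz(yaw) Ry(pitch) Rx(roll)).
In Python, from bench import robot, cams, ticket gives the robot as it stands.
- The arm moves only by the tool jog_arm, never from a script. Its argument "series" is a list of rows, each an object of numbers: "x", "y", "z": the shift along the tool's x, y, z in m; "rx", "ry", "rz": the turn, a rotation vector about the tool's x, y, z in degrees. A call has 1 to 12 rows; each row shifts and turns the pose as measured when the row begins, along the tool's axes as they then stand; what a row does not reach is not made up. A row lasts 1/12 s, in which the tool goes at most 41.7 mm and 7.16 degrees, less where a joint would pass 70% of its speed; a pose out of reach is approached as far as the arm can. A call with a gripper value outside its range is refused whole. "claw" is the opening, from 0 (shut) to 1 (fully open), set as the call begins (left out, the last holds). The fingers move at their own pace and stop on an object; the grip force is fixed at half the most. Time passes only in rows, so rows that do not move let the fingers close. It gives the time, the measured TCP pose, the force and the opening at its end, in the units of the state.
- robot.get_obs(): the state, without advancing time (a new reading comes with each control period).
- cams.snapshot(name): name is "scene" or "side" or "wrist"; returns a dict with "img" (400x640x3 uint8, red, green, blue), "mtx" (3x3 intrinsics, pixels), "origin" and "attitude" of the camera in the world. Camera axes: x right, y down, z forward; pixel columns grow to the right and rows downward; lengths in m; the calibration is good to about 2 mm. The wrist camera is an equidistant fisheye: a pixel r from the principal point sees the ray r / f radians off the axis. A picture is of the moment at which its call begins. There is no depth.
- ticket.close_job(): hands the job in, once; it reports no verdict.
Trained networks look in a picture, given as the dict that the camera call returned (one of the last four; its "shot" number tells which), for a name from the list of things; names that differ only in an ending like _2 or _b are one class to them, and where a whole thing is asked for, a point or a joint stands for the part that bears it (a point fixed in the world has none). Each returns a list of dicts, best first, with "p" (0 to 1); they miss things now and then, are a little off and sometimes report something else, mostly with a low value. They report only what shows in the picture. A call takes as long as a camera call. They do not tell look-alikes from the thing itself.
- cams.look_for(thing, picture): "bbox" ([left, top, width, height] in pixels, round what is visible of it).
The state is a dict: "time": time; "joint_positions": joint angles; "qvel": joint speeds; "joint_torque": joint torques, N m; "tool_pos": TCP position; "ee_rot": TCP orientation; "wrist_force": force on the tool from outside, world axes, zero at the start; "wrist_torque": the same for the moment, N m; "width": finger opening in m.
Only numpy, scipy, OpenCV 4.12 (cv2) and the standard library are available. Lean on these libraries where they do the work, as an engineer would, in place of code of your own. Each camera call takes 0.05 s, during which the arm holds its last target.

## Working session

There is one attempt and no reset: what is moved stays moved. The work goes in short steps, Python scripts to look and compute and a tool call to move; the robot and the scene stay as the last step left them, time stands still between calls to the robot, and variables do not carry over. Pictures are saved under pics/ and viewed, and the job is handed in when it is done.

Besides the shell and the picture viewer there is one more tool, called as name(argument=value, ...), one argument or row to a line, values as JSON. jog_arm: Moves the arm, as the interface text tells. Its arguments: {"type":"object","properties":{"series":{"type":"array","items":{"type":"object","properties":{"x":{"type":"number"},"y":{"type":"number"},"z":{"type":"number"},"rx":{"type":"number"},"ry":{"type":"number"},"rz":{"type":"number"}}}},"claw":{"type":"number"}},"required":["series"]}

```bash
ls; mkdir -p pics; cat > h.py <<'E'
import numpy as np, cv2
from scipy.spatial.transform import Rotation as R
from bench import robot, cams, ticket
def snap(n,f=None):
    s=cams.snapshot(n)
    if f: cv2.imwrite('pics/'+f,s['img'][:,:,::-1])
    return s
E
python3 - <<'E'
from h import *
for n in ['scene','side','wrist']:
    s=snap(n,n+'0.png'); print(n,s['mtx'],s['origin'],s['attitude'],s['shot'])
print(robot.get_obs())
E
```

```text
pics
scene [[428.74905367   0.         318.15902439]
 [  0.         428.74905367 206.92886491]
 [  0.           0.           1.        ]] [-0.14368966 -0.53978119  0.71203981] [-2.238103   -0.01898076 -0.6801261 ] 1
side [[378.96849703   0.         318.59217488]
 [  0.         378.96849703 200.0948764 ]
 [  0.           0.           1.        ]] [0.1971413  0.85785396 0.7939616 ] [-2.30398054 -0.02055766 -2.90078216] 2
wrist [[309.70691629   0.         321.48826801]
 [  0.         309.70691629 200.20034507]
 [  0.           0.           1.        ]] [ 0.28736876 -0.47250246  0.38299248] [ 2.88723599e+00  3.62643620e-04 -1.15745904e+00] 3
{'time': 0.15, 'joint_positions': array([-1.26106665e+00,  8.78109819e-02,  1.37188438e+00,  2.06075857e-05,
        1.68357147e+00, -1.03073204e-01]), 'qvel': array([-0.00135934, -0.00163117, -0.00631959, -0.00243117, -0.00015601,
       -0.00036284]), 'joint_torque': array([ 1.57131599e-03, -3.40645087e+01, -3.02792501e+01,  7.17263692e-02,
        3.04722483e-02, -1.00920120e-04]), 'tool_pos': array([ 0.22052255, -0.50334875,  0.16877054]), 'ee_rot': array([-3.14140002e+00,  1.66318443e-03, -1.15799098e+00]), 'wrist_force': array([-0.13339481, -0.29374226, -0.15114679]), 'wrist_torque': array([-0.02450196,  0.02006616, -0.06198223]), 'width': 0.09415664910043667}
```

View pics/scene0.png

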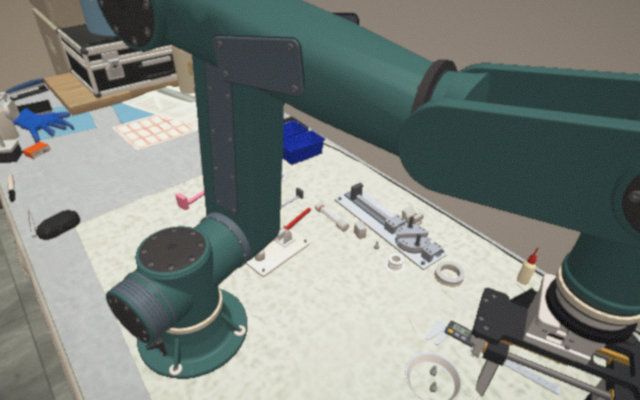

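View pics/side0.png

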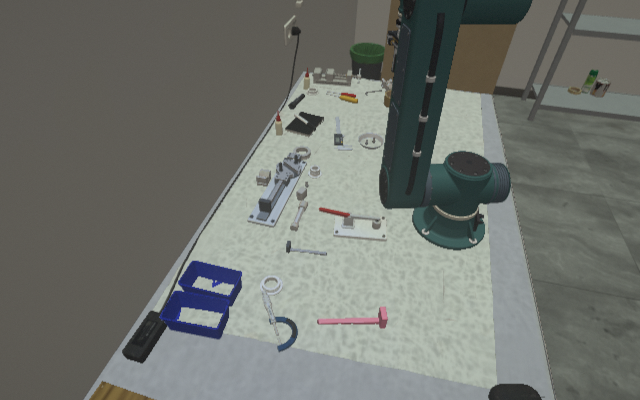

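View pics/wrist0.png

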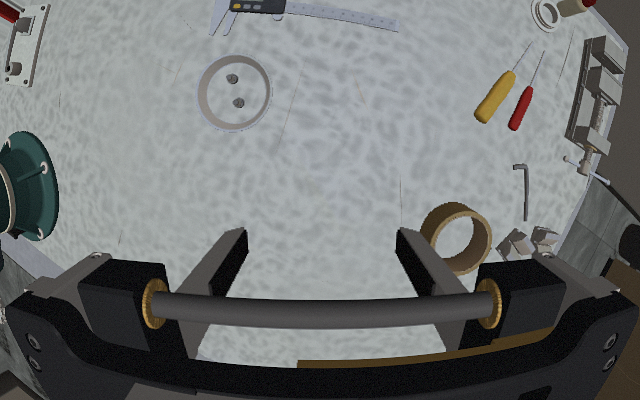

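The fixture shows in scene at (335–445, 185–265) and in side at (250–310, 150–225). Candidates for bar_head: dark upright block on the fixture's rail at scene (357,190) / side (265,205); a small bar with a dark head at scene (298,193) / side (290,247); and a pink one at scene (183,200) / side (383,317). By the description it's the large dark one on the rail. I'll measure it and check it in crops.

```bash
cat >> h.py <<'E'
def ray(s,uv):
    K=s['mtx'];Rm=R.from_euler('xyz',s['attitude']).as_matrix()
    d=np.array([(uv[0]-K[0,2])/K[0,0],(uv[1]-K[1,2])/K[1,1],1.])
    if s.get('fish'):
        r=np.hypot(d[0],d[1]); 
        d=np.array([d[0]/r*np.sin(r),d[1]/r*np.sin(r),np.cos(r)]) if r>1e-9 else np.array([0,0,1.])
    return np.array(s['origin']),Rm@d
def at(s,uv,z):
    o,d=ray(s,uv); return o+d*(z-o[2])/d[2]
def proj(s,P):
    K=s['mtx'];Rm=R.from_euler('xyz',s['attitude']).as_matrix()
    p=(np.atleast_2d(P)-s['origin'])@Rm
    if s.get('fish'):
        r=np.hypot(p[:,0],p[:,1]);th=np.arctan2(r,p[:,2]);q=p[:,:2]/r[:,None]*th[:,None]
    else: q=p[:,:2]/p[:,2:]
    return q*K[0,0]+K[:2,2]
E
python3 - <<'E'
from h import *
for n in ['scene','side']:
    s=snap(n)
    for t in ['lock_base','disc_centre','peg_a','bar_head','bar_nose','keeper_mouth','guide_face','vee_block','gauge_block','turned_bush','cap_screw','ring_gauge','plug_gauge']:
        for d in cams.look_for(t,s)[:4]:
            b=d['bbox']; print(n,t,round(d['p'],2),np.round(b),at(s,(b[0]+b[2]/2,b[1]+b[3]/2),0.02).round(3)[:2])
    c=(300,160,180,120) if n=='scene' else (230,130,130,110)
    x,y,w,h=c
    cv2.imwrite(f'pics/{n}1.png',cv2.resize(s['img'][y:y+h,x:x+w,::-1],None,fx=4.4,fy=4.4,interpolation=cv2.INTER_CUBIC))
E
```

```text
scene lock_base 0.94 [334. 191. 116.  80.] [ 0.501 -0.048]
scene disc_centre 0.95 [393. 218.  38.  36.] [ 0.53 -0.09]
scene disc_centre 0.4 [332. 190. 117.  79.] [ 0.505 -0.041]
scene peg_a 0.95 [395. 216.  40.  38.] [ 0.534 -0.094]
scene bar_head 0.86 [176. 192.  30.  16.] [0.171 0.366]
scene bar_head 0.77 [352. 179.  37.  41.] [0.548 0.074]
scene bar_head 0.65 [315. 203.  36.  28.] [0.422 0.079]
scene bar_head 0.45 [280. 185.  22.  21.] [0.393 0.219]
scene bar_nose 0.71 [353. 182.  36.  37.] [0.551 0.072]
scene bar_nose 0.51 [176. 190.  27.  20.] [0.17  0.365]
scene bar_nose 0.45 [285. 187.  21.  25.] [0.39  0.196]
scene keeper_mouth 0.7 [334. 188. 113.  81.] [ 0.507 -0.04 ]
scene guide_face 0.92 [338. 191. 109.  77.] [ 0.507 -0.045]
scene vee_block 0.76 [400. 204.  24.  20.] [ 0.593 -0.037]
scene gauge_block 0.61 [356. 221.   9.  17.] [0.445 0.002]
scene turned_bush 0.63 [335. 189. 110.  78.] [ 0.507 -0.039]
scene turned_bush 0.58 [386. 252.  20.  24.] [ 0.428 -0.134]
scene ring_gauge 0.71 [433. 258.  33.  29.] [ 0.502 -0.223]
scene ring_gauge 0.27 [315. 202.  36.  32.] [0.419 0.0
[... 607 characters left out ...]
 [0.217 0.388]
side bar_nose 0.68 [285. 239.  40.  15.] [0.377 0.208]
side bar_nose 0.64 [276. 154.  24.  25.] [ 0.527 -0.12 ]
side bar_nose 0.57 [256. 181.  26.  34.] [0.536 0.049]
side keeper_mouth 0.93 [249. 153.  55.  76.] [0.522 0.014]
side guide_face 0.87 [250. 154.  55.  76.] [0.518 0.014]
side guide_face 0.36 [298. 189.   5.  13.] [0.446 0.012]
side vee_block 0.71 [256. 173.  13.  13.] [ 0.584 -0.031]
side vee_block 0.7 [294. 147.  20.  16.] [ 0.494 -0.199]
side turned_bush 0.73 [308. 165.  13.  16.] [ 0.431 -0.108]
side ring_gauge 0.49 [294. 146.  17.  15.] [ 0.499 -0.204]
side plug_gauge 0.73 [290. 199.  18.  30.] [0.426 0.093]
side plug_gauge 0.42 [250. 152.  57.  77.] [0.52 0.01]
```

View pics/scene1.png

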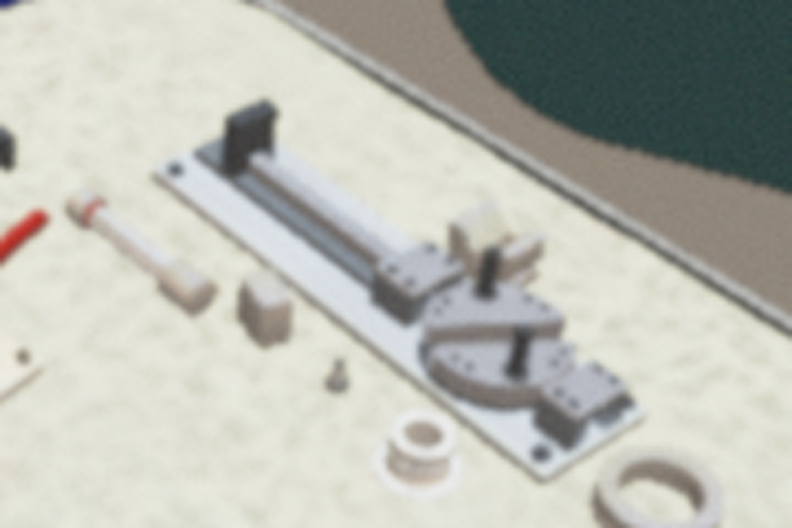

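View pics/side1.png

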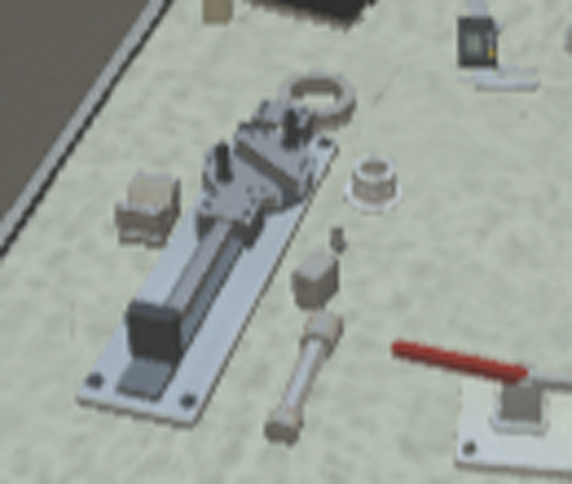

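```bash
python3 - <<'E'
from h import *
sc=snap('scene'); sd=snap('side')
f=lambda u,v:(300+u/4.4-.4,160+v/4.4-.4)
g=lambda u,v:(230+u/4.4-.4,130+v/4.4-.4)
A=at
pts={'sc_rear_near':at(sc,f(153,177),.012),'sc_front_near':at(sc,f(543,481),.012),'sc_front_far':at(sc,f(647,415),.012),
'sd_rear_far':at(sd,g(79,401),.012),'sd_rear_near':at(sd,g(197,424),.012),'sd_front_near':at(sd,g(338,144),.012),
'sc_peg1':at(sc,f(489,252),.066),'sc_peg2':at(sc,f(524,332),.066),'sd_peg1':at(sd,g(221,148),.066),'sd_peg2':at(sd,g(292,117),.066)}
for k,v in pts.items(): print(k,v.round(4))
from scipy.optimize import least_squares
L={'rear_near':(-250,-42),'front_near':(75,-42),'front_far':(75,42),'rear_far':(-250,42)}
def res(p):
    c,s_=np.cos(p[2]),np.sin(p[2]);o=[]
    for k,v in pts.items():
        if 'peg' in k: continue
        a=np.array(L[k[3:]])/1000
        o+=list(v[:2]-p[:2]-[c*a[0]-s_*a[1],s_*a[0]+c*a[1]])
    return o
r=least_squares(res,[.5,-.1,-1.7]);print(r.x,np.degrees(r.x[2]),np.array(r.fun).reshape(-1,2).round(4))
E
```

```text
sc_rear_near [0.4797 0.1402 0.012 ]
sc_front_near [ 0.4707 -0.1755  0.012 ]
sc_front_far [ 0.5519 -0.1782  0.012 ]
sd_rear_far [0.5658 0.1509 0.012 ]
sd_rear_near [0.4843 0.1509 0.012 ]
sd_front_near [ 0.476  -0.1681  0.012 ]
sc_peg1 [ 0.5323 -0.0741  0.066 ]
sc_peg2 [ 0.4973 -0.1287  0.066 ]
sd_peg1 [ 0.5376 -0.0699  0.066 ]
sd_peg2 [ 0.4987 -0.1209  0.066 ]
[ 0.51601138 -0.10120908 -1.60177217] -91.77478523823387 [[-0.0021 -0.0098]
 [-0.001  -0.0006]
 [-0.0038 -0.0007]
 [ 0.0001  0.0035]
 [ 0.0025  0.0009]
 [ 0.0043  0.0067]]
```

```bash
cat >> h.py <<'E'
def plan(P,yaw,n,step=0.03):
    """rows in tool axes from the measured pose to P, straight-down tool at yaw"""
    o=robot.get_obs(); p=o['tool_pos'];Rm=R.from_euler('xyz',o['ee_rot'])
    T=R.from_euler('xyz',[np.pi,0,yaw])
    tot=(Rm.inv()*T).as_rotvec()
    print('pos',p.round(4),'rot',o['ee_rot'].round(3),'t',o['time'],'F',o['wrist_force'].round(1))
    for i in range(n):
        Ri=Rm*R.from_rotvec(tot*i/n)
        print(i,(Ri.inv().apply((np.array(P)-p)/n)*1000).round(1),np.degrees(tot/n).round(2))
E
python3 -c "
from h import *
plan([.52,-.15,.2],-.031,12)"
```

```text
pos [ 0.2206 -0.5038  0.1697] rot [-3.142 -0.    -1.158] t 1.65 F [-0.2 -0.  -0.3]
0 [-17.  -34.7  -2.5] [ 0.   -0.   -5.38]
1 [-13.7 -36.1  -2.5] [ 0.   -0.   -5.38]
2 [-10.2 -37.2  -2.5] [ 0.   -0.   -5.38]
3 [ -6.7 -38.   -2.5] [ 0.   -0.   -5.38]
4 [ -3.1 -38.5  -2.5] [ 0.   -0.   -5.38]
5 [  0.5 -38.6  -2.5] [ 0.   -0.   -5.38]
6 [  4.2 -38.4  -2.5] [ 0.   -0.   -5.38]
7 [  7.7 -37.8  -2.5] [ 0.   -0.   -5.38]
8 [ 11.2 -36.9  -2.5] [ 0.   -0.   -5.38]
9 [ 14.7 -35.7  -2.5] [ 0.   -0.   -5.38]
10 [ 18.  -34.2  -2.5] [ 0.   -0.   -5.38]
11 [ 21.1 -32.4  -2.5] [ 0.   -0.   -5.38]
```

jog_arm(
  claw=0,
  series=[
    {"x": -0.017, "y": -0.035, "z": -0.0025, "rz": -5.4},
    {"x": -0.014, "y": -0.036, "z": -0.0025, "rz": -5.4},
    {"x": -0.01, "y": -0.037, "z": -0.0025, "rz": -5.4},
    {"x": -0.007, "y": -0.038, "z": -0.0025, "rz": -5.4},
    {"x": -0.003, "y": -0.038, "z": -0.0025, "rz": -5.4},
    {"x": 0, "y": -0.038, "z": -0.0025, "rz": -5.4},
    {"x": 0.004, "y": -0.038, "z": -0.0025, "rz": -5.4},
    {"x": 0.008, "y": -0.038, "z": -0.0025, "rz": -5.4},
    {"x": 0.011, "y": -0.037, "z": -0.0025, "rz": -5.4},
    {"x": 0.015, "y": -0.036, "z": -0.0025, "rz": -5.4},
    {"x": 0.018, "y": -0.034, "z": -0.0025, "rz": -5.4},
    {"x": 0.021, "y": -0.032, "z": -0.0025, "rz": -5.4},
  ],
)

```text
invalid input
```

```bash
python3 - <<'E'
from h import *
s=snap('wrist','wrist1.png'); s['fish']=1
import pickle; pickle.dump(s,open('w1.pkl','wb'))
print(s['origin'],s['attitude'])
for t in ['lock_base','disc_centre','peg_a','bar_head','bar_nose','ring_gauge','vee_block','plug_gauge']:
    for d in cams.look_for(t,s)[:3]: print(t,round(d['p'],2),np.round(d['bbox']))
plan([.52,-.15,.2],-.031,1)
E
```

```text
[ 0.28741271 -0.47263355  0.38405121] [ 2.88703356e+00 -1.68743990e-03 -1.15745837e+00]
pos [ 0.2207 -0.5038  0.1697] rot [-3.142 -0.    -1.158] t 2.1 F [ 0.1 -0.2 -0.5]
0 [-204.  -416.1  -30.3] [ 0.000e+00 -1.000e-02 -6.457e+01]
```

View pics/wrist1.png

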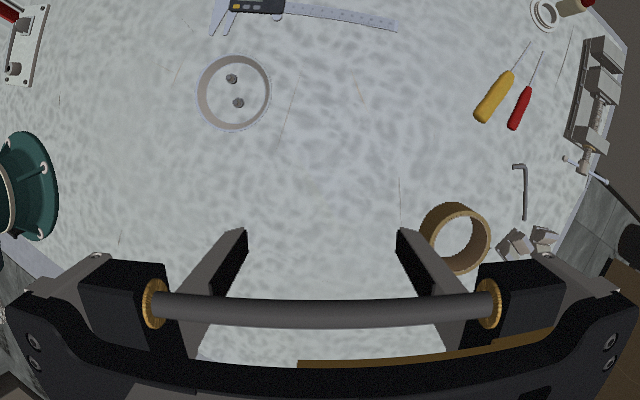

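The call was refused and nothing moved. I'll test the format with a smaller call.

jog_arm(
  series=[
    {"x": -0.017, "y": -0.035, "z": -0.0025, "rx": 0, "ry": 0, "rz": -5.4},
    {"x": -0.014, "y": -0.036, "z": -0.0025, "rx": 0, "ry": 0, "rz": -5.4},
    {"x": -0.01, "y": -0.037, "z": -0.0025, "rx": 0, "ry": 0, "rz": -5.4},
  ],
  claw=0.0,
)

```text
time: 2.35
tool_pos: [0.2922, -0.418, 0.175]
ee_rot: [3.139, 0.002, -0.878]
wrist_force: [0.0, -0.1, -0.2]
width: 0.0775
```

jog_arm(
  series=[
    {"x": -0.007, "y": -0.038, "z": -0.0025, "rx": 0, "ry": 0, "rz": -5.4},
    {"x": -0.003, "y": -0.038, "z": -0.0025, "rx": 0, "ry": 0, "rz": -5.4},
    {"x": 0.001, "y": -0.038, "z": -0.0025, "rx": 0, "ry": 0, "rz": -5.4},
    {"x": 0.004, "y": -0.038, "z": -0.0025, "rx": 0, "ry": 0, "rz": -5.4},
    {"x": 0.008, "y": -0.038, "z": -0.0025, "rx": 0, "ry": 0, "rz": -5.4},
    {"x": 0.011, "y": -0.037, "z": -0.0025, "rx": 0, "ry": 0, "rz": -5.4},
    {"x": 0.015, "y": -0.036, "z": -0.0025, "rx": 0, "ry": 0, "rz": -5.4},
    {"x": 0.018, "y": -0.034, "z": -0.0025, "rx": 0, "ry": 0, "rz": -5.4},
    {"x": 0.021, "y": -0.032, "z": -0.0025, "rx": 0, "ry": 0, "rz": -5.4},
  ],
)

```text
time: 3.1
tool_pos: [0.5197, -0.1365, 0.1994]
ee_rot: [3.139, -0.001, 0.01]
wrist_force: [0.6, -0.3, 0.9]
width: 0.0173
```

```bash
python3 - <<'E'
from h import *
plan([.52,-.15,.2],-.031,3)
E
```

```text
pos [ 0.5197 -0.1365  0.1994] rot [ 3.139e+00 -1.000e-03  1.000e-02] t 3.1 F [ 0.6 -0.3  0.9]
0 [ 0.1  4.5 -0.2] [ 0.05 -0.02  0.78]
1 [ 0.1  4.5 -0.2] [ 0.05 -0.02  0.78]
2 [ 0.2  4.5 -0.2] [ 0.05 -0.02  0.78]
```

jog_arm(
  series=[
    {"x": 0.001, "y": 0.012, "z": 0.001, "rx": 0, "ry": 0, "rz": 1.2},
    {"x": 0.001, "y": 0.001, "z": 0.001, "rx": 0, "ry": 0, "rz": 1.1},
  ],
)

```text
time: 3.27
tool_pos: [0.5264, -0.1413, 0.198]
ee_rot: [3.141, -0.004, -0.015]
wrist_force: [-0.2, 0.3, 0.3]
width: 0.0044
```

```bash
python3 - <<'E'
from h import *
s=snap('wrist','wrist2.png'); s['fish']=1
import pickle; pickle.dump(s,open('w1.pkl','wb'))
print(s['origin'],s['attitude'])
for t in ['lock_base','disc_centre','peg_a','bar_head','bar_nose','ring_gauge','vee_block','plug_gauge']:
    for d in cams.look_for(t,s)[:3]: print(t,round(d['p'],2),np.round(d['bbox']))
plan([.52,-.15,.2],-.031,1)
E
```

```text
[ 0.52653875 -0.06636395  0.41228599] [ 2.88517637 -0.00477305 -0.01424042]
lock_base 0.83 [282.   0.  71. 206.]
disc_centre 0.89 [280. 112.  66.  70.]
peg_a 0.85 [285. 113.  65.  71.]
bar_head 0.92 [311.   0.  13.  87.]
bar_head 0.49 [352.  82.  32.  38.]
bar_nose 0.78 [315.   0.   8.  86.]
bar_nose 0.19 [234.   1.  22.  49.]
ring_gauge 0.87 [283. 211.  48.  44.]
vee_block 0.85 [353.  84.  31.  33.]
vee_block 0.74 [236.   0.  19.  48.]
plug_gauge 0.86 [235.   0.  18.  50.]
pos [ 0.525  -0.1427  0.1983] rot [-3.141 -0.004 -0.018] t 3.7167 F [0.7 0.  0.8]
0 [-4.9  7.4 -1.7] [-0.06 -0.25  0.75]
```

View pics/wrist2.png

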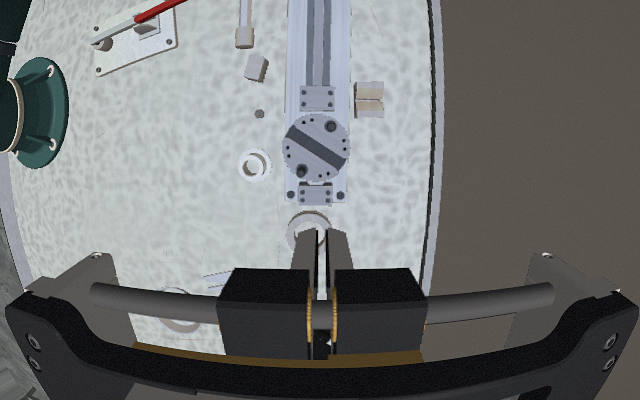

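The wrist view shows the disc at (315,148), pegs near (331,127) and (302,171), guide at (318,98), keeper at (316,194).

```bash
python3 - <<'E'
from h import *
im=cv2.imread('pics/wrist2.png')[60:220,240:400]
cv2.imwrite('pics/w2c.png',cv2.resize(im,(800-200,600),interpolation=cv2.INTER_CUBIC))
E
```

```text
(no output)
```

View pics/w2c.png

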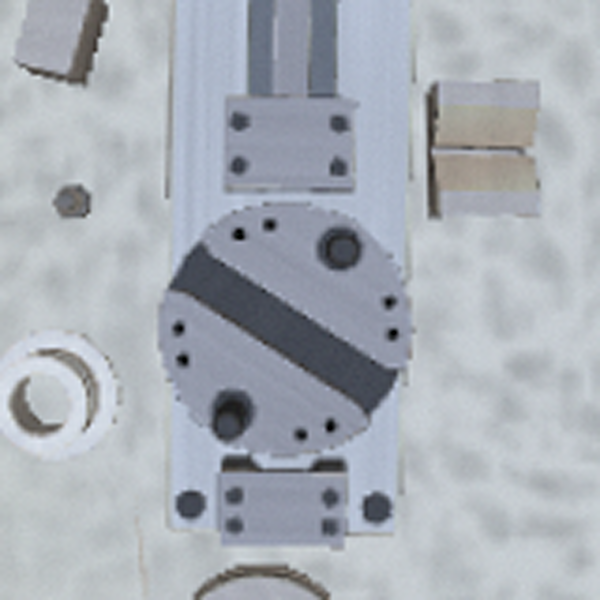

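```bash
python3 - <<'E'
from h import *
import pickle; s=pickle.load(open('w1.pkl','rb'))
f=lambda u,v:(240+u/3.75-.4,60+v/3.75-.4)
g={}
for k,(u,v,z) in dict(pegA=(343,246,.066),pegB=(229,422,.066),g1=(225,97,.041),g2=(355,97,.041),g3=(225,190,.041),g4=(355,190,.041),k1=(220,473,.041),k2=(345,473,.041),k3=(219,545,.041),k4=(343,545,.041),dl=(159,320,.034),dr=(412,320,.034),dt=(290,203,.034),db=(287,455,.034)).items():
    g[k]=at(s,f(u,v),z)[:2]; print(k,g[k].round(4))
print('mid pegs',(g['pegA']+g['pegB'])/2, np.linalg.norm(g['pegA']-g['pegB']),np.degrees(np.arctan2(*(g['pegA']-g['pegB'])[::-1])))
gc=sum(g[f'g{i}'] for i in range(1,5))/4; kc=sum(g[f'k{i}'] for i in range(1,5))/4
d=kc-gc; print('guide->keeper',gc,kc,np.linalg.norm(d),'(120 expected)',np.degrees(np.arctan2(d[1],d[0])))
E
```

```text
pegA [ 0.5387 -0.0714]
pegB [ 0.5038 -0.1239]
g1 [ 0.5031 -0.0233]
g2 [ 0.544 -0.024]
g3 [ 0.5026 -0.0532]
g4 [ 0.5436 -0.0539]
k1 [ 0.4987 -0.1449]
k2 [ 0.5396 -0.1456]
k3 [ 0.4976 -0.1694]
k4 [ 0.5388 -0.17  ]
dl [ 0.4796 -0.0949]
dr [ 0.5621 -0.0963]
dt [ 0.523  -0.0577]
db [ 0.5206 -0.1407]
mid pegs [ 0.52125083 -0.09768482] 0.06305489640868633 56.32566264191862
guide->keeper [ 0.5233154  -0.03861013] [ 0.51865044 -0.1574742 ] 0.11895557657431902 (120 expected) -92.24748747599364
```

```bash
python3 -c "
from h import *
plan([.547,-.044,.18],-.037,4)"
```

```text
pos [ 0.525  -0.1427  0.1983] rot [-3.141 -0.004 -0.018] t 3.7167 F [0.7 0.  0.8]
0 [  5.  -24.8   4.6] [-0.02 -0.06  0.27]
1 [  4.9 -24.8   4.6] [-0.02 -0.06  0.27]
2 [  4.8 -24.8   4.6] [-0.02 -0.06  0.27]
3 [  4.7 -24.8   4.6] [-0.02 -0.06  0.27]
```

jog_arm(
  series=[
    {"x": 0.005, "y": -0.025, "z": 0.005, "rx": 0, "ry": 0, "rz": 0.3},
    {"x": 0.005, "y": -0.025, "z": 0.005, "rx": 0, "ry": 0, "rz": 0.3},
    {"x": 0.005, "y": -0.025, "z": 0.005, "rx": 0, "ry": 0, "rz": 0.3},
    {"x": 0.005, "y": -0.025, "z": 0.005, "rx": 0, "ry": 0, "rz": 0.3},
    {"x": 0, "y": 0, "z": 0.001, "rx": 0, "ry": 0, "rz": 0},
    {"x": 0, "y": 0, "z": 0.001, "rx": 0, "ry": 0, "rz": 0},
  ],
)

```text
time: 4.22
tool_pos: [0.548, -0.0446, 0.1768]
ee_rot: [3.141, -0.007, -0.05]
wrist_force: [-0.7, -0.1, 0.6]
width: 0.0007
```

```bash
python3 -c "
from h import *
plan([.547,-.044,.05],-.037,5)"
```

```text
pos [ 0.548  -0.0446  0.1768] rot [ 3.141 -0.007 -0.05 ] t 4.2167 F [-0.7 -0.1  0.6]
0 [-0.4 -0.1 25.4] [ 0.01 -0.08 -0.15]
1 [-0.3 -0.1 25.4] [ 0.01 -0.08 -0.15]
2 [-0.3 -0.1 25.4] [ 0.01 -0.08 -0.15]
3 [-0.3 -0.1 25.4] [ 0.01 -0.08 -0.15]
4 [-0.2 -0.1 25.4] [ 0.01 -0.08 -0.15]
```

jog_arm(
  series=[
    {"x": 0, "y": 0, "z": 0.026, "rx": 0, "ry": 0, "rz": 0},
    {"x": 0, "y": 0, "z": 0.026, "rx": 0, "ry": -0.1, "rz": -0.2},
    {"x": 0, "y": 0, "z": 0.026, "rx": 0, "ry": -0.1, "rz": -0.2},
    {"x": 0, "y": 0, "z": 0.026, "rx": 0, "ry": -0.1, "rz": -0.2},
    {"x": 0, "y": 0, "z": 0.018, "rx": 0, "ry": -0.1, "rz": -0.1},
    {"x": 0, "y": 0, "z": 0.002, "rx": 0, "ry": 0, "rz": 0},
    {"x": 0, "y": 0, "z": 0, "rx": 0, "ry": 0, "rz": 0},
  ],
)

```text
time: 4.8
tool_pos: [0.5501, -0.0534, 0.0526]
ee_rot: [3.137, -0.009, -0.045]
wrist_force: [0.7, -0.7, 0.9]
width: 0.0004
```

```bash
python3 -c "
from h import *
plan([.547,-.076,.05],-.037,5)
s=snap('wrist','wrist3.png')"
```

```text
pos [ 0.5501 -0.0534  0.0526] rot [ 3.137 -0.009 -0.045] t 4.8 F [ 0.7 -0.7  0.9]
0 [-0.4  4.5  0.5] [ 0.06 -0.1  -0.1 ]
1 [-0.4  4.5  0.5] [ 0.06 -0.1  -0.1 ]
2 [-0.4  4.5  0.5] [ 0.06 -0.1  -0.1 ]
3 [-0.4  4.5  0.5] [ 0.06 -0.1  -0.1 ]
4 [-0.4  4.5  0.5] [ 0.06 -0.1  -0.1 ]
```

View pics/wrist3.png

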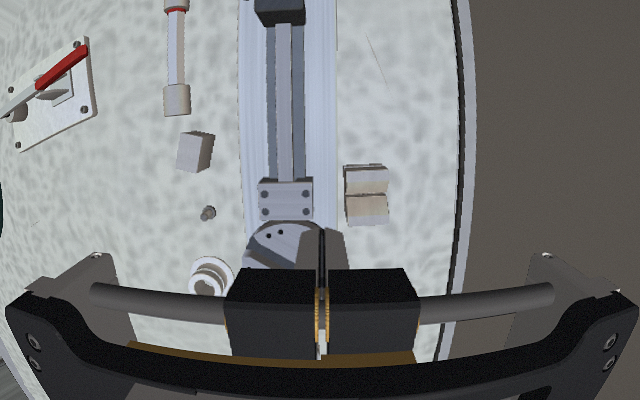

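jog_arm(
  series=[
    {"x": 0, "y": 0.005, "z": 0.001, "rx": 0, "ry": 0, "rz": 0},
    {"x": 0, "y": 0.005, "z": 0, "rx": 0, "ry": 0, "rz": 0},
    {"x": 0, "y": 0.005, "z": 0, "rx": 0, "ry": 0, "rz": 0},
    {"x": 0, "y": 0.005, "z": 0, "rx": 0, "ry": 0, "rz": 0},
    {"x": 0, "y": 0.004, "z": 0, "rx": 0, "ry": 0, "rz": 0},
    {"x": 0, "y": 0, "z": 0, "rx": 0, "ry": 0, "rz": 0},
  ],
)

```text
time: 5.35
tool_pos: [0.5536, -0.0828, 0.06]
ee_rot: [3.133, -0.022, -0.047]
wrist_force: [0.4, -0.4, 0.0]
width: 0.0007
```

```bash
python3 -c "
from h import *
plan([.547,-.0864,.05],-.037,1)
s=snap('side')
cv2.imwrite('pics/side2.png',cv2.resize(s['img'][130:240,230:360,::-1],None,fx=4.4,fy=4.4,interpolation=cv2.INTER_CUBIC))
s=snap('scene')
cv2.imwrite('pics/scene2.png',cv2.resize(s['img'][160:280,300:480,::-1],None,fx=4.4,fy=4.4,interpolation=cv2.INTER_CUBIC))"
```

```text
pos [ 0.5536 -0.0828  0.06  ] rot [ 3.133 -0.022 -0.047] t 5.35 F [ 0.4 -0.4  0. ]
0 [-6.6  3.8  9.8] [ 0.49 -1.24 -0.58]
```

View pics/side2.png

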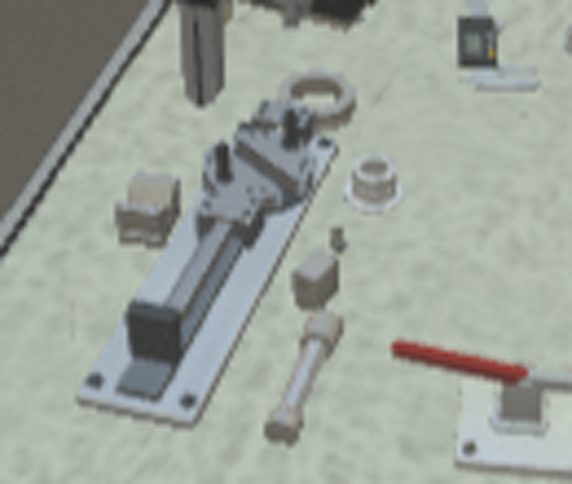

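View pics/scene2.png

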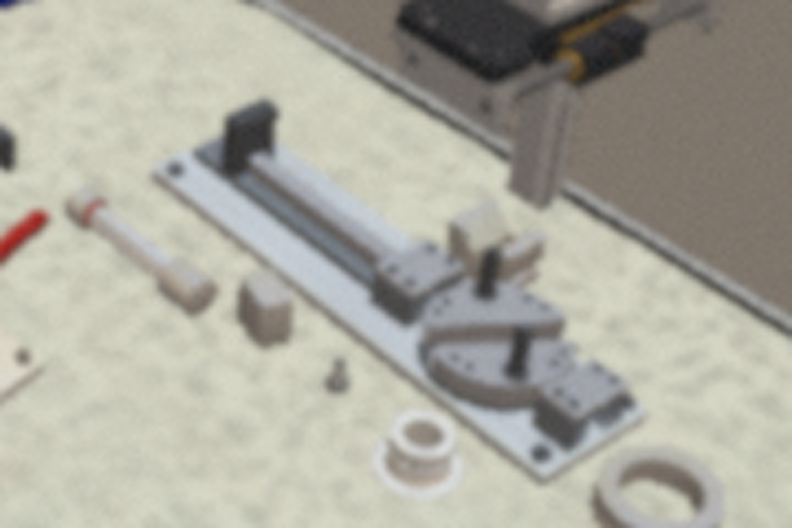

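The fingertip isn't at the peg where the reported pose would put it. I'll triangulate the tip from the two fixed cameras.

```bash
python3 - <<'E'
from h import *
sc=snap('scene'); sd=snap('side'); 
cv2.imwrite('pics/scene3.png',sc['img'][:,:,::-1]);cv2.imwrite('pics/side3.png',sd['img'][:,:,::-1])
def tri(a,b):
    (o1,d1),(o2,d2)=ray(sc,a),ray(sd,b)
    d1/=np.linalg.norm(d1);d2/=np.linalg.norm(d2)
    t=np.linalg.lstsq(np.c_[d1,-d2],o2-o1,rcond=None)[0]
    p,q=o1+d1*t[0],o2+d2*t[1]; return (p+q)/2,np.linalg.norm(p-q)
print('tip',tri((300+537/4.4,160+207/4.4),(230+203/4.4,130+105/4.4)))
f=lambda u,v:(300+u/4.4-.4,160+v/4.4-.4)
g=lambda u,v:(230+u/4.4-.4,130+v/4.4-.4)
print('pegA top',tri(f(489,252),g(221,148)),'pegB',tri(f(524,332),g(292,117)),'corner',tri(f(153,177),g(197,424)),tri(f(543,481),g(338,144)))
o=robot.get_obs();print(o['tool_pos'],o['joint_positions'])
print(proj(sc,o['tool_pos']),proj(sd,o['tool_pos']))
E
```

```text
tip (array([ 0.55406468, -0.08410063,  0.09071237]), np.float64(0.0019713119122038085))
pegA top (array([ 0.5372765 , -0.07180658,  0.06330245]), np.float64(0.0030744996193433766)) pegB (array([ 0.50060568, -0.12630609,  0.06221306]), np.float64(0.0006566348991531806)) corner (array([0.48578171, 0.14605114, 0.00613472]), np.float64(0.0013660802833774406)) (array([ 0.47638602, -0.1730095 ,  0.00735598]), np.float64(0.0025097815443992093))
[ 0.55312688 -0.08148875  0.05921574] [-0.2452286   0.13704699  1.53731706 -0.00355664  1.44572564 -0.1987758 ]
[[418.4273559  217.22342531]] [[276.48292083 162.11798654]]
```

View pics/scene3.png

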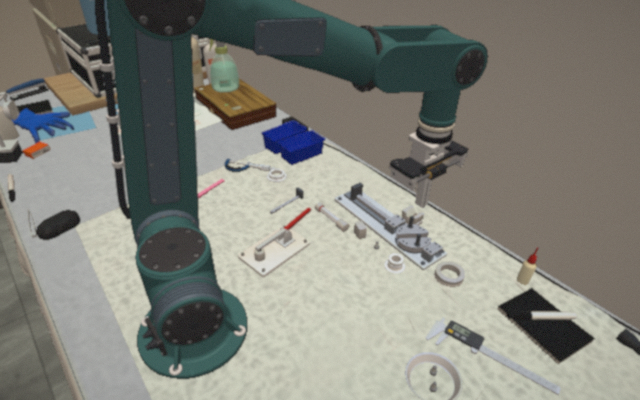

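View pics/side3.png

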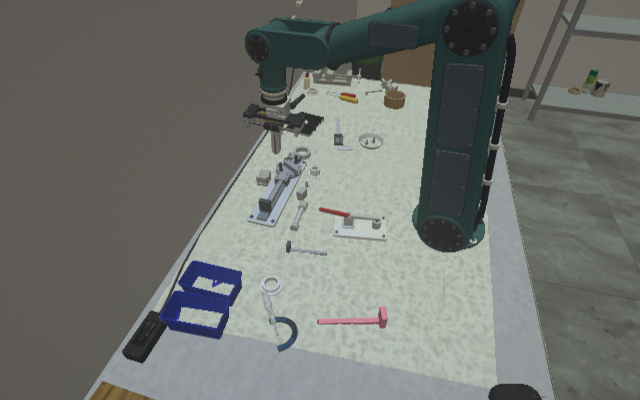

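```bash
python3 - <<'E'
from h import *
s=snap('wrist','wrist4.png');s['fish']=1
o=robot.get_obs()
print(s['origin'],s['attitude'],o['tool_pos'],o['ee_rot'])
T=R.from_euler('xyz',o['ee_rot'])
rel=T.inv().apply(np.array(s['origin'])-o['tool_pos']);print('cam in tool',rel)
print('tcp px wrist',proj(s,o['tool_pos']))
# at start
import numpy as np
T0=R.from_euler('xyz',[-3.1414,0.0017,-1.158]);print(T0.inv().apply(np.array([0.28736876,-0.47250246,0.38299248])-[0.22052255,-0.50334875,0.16877054]))
cv2.imwrite('pics/w4c.png',cv2.resize(s['img'][150:310,220:420,::-1],None,fx=4,fy=3.75,interpolation=cv2.INTER_CUBIC))
E
```

```text
[ 0.55205261 -0.00479269  0.27291915] [ 2.8777832  -0.02124979 -0.04541034] [ 0.55301373 -0.08133821  0.05904139] [ 3.13392058 -0.02004998 -0.04578079]
cam in tool [-1.74344965e-04 -7.47778672e-02 -2.14504253e-01]
tcp px wrist [[321.33728375 224.76143957]]
[-0.00180261 -0.07364725 -0.214205  ]
```

View pics/w4c.png

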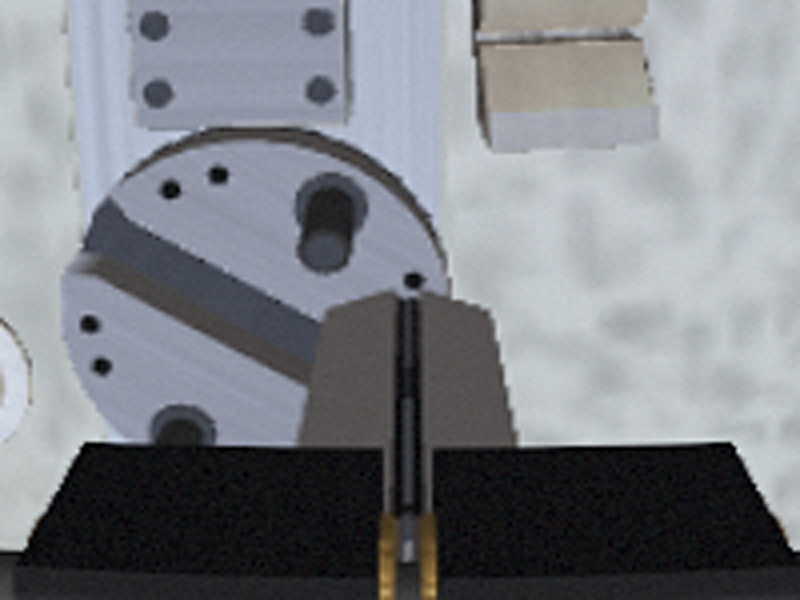

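Both fixed cameras and the apparent finger width in the wrist view agree. The real fingertips end about 31 mm above the reported TCP, with xy within 2–3 mm. So the finger passed over the peg and nothing was touched. I'll back off and go in lower, watching the images.

jog_arm(
  series=[
    {"x": -0.002, "y": -0.012, "z": 0, "rx": 0.2, "ry": -0.4, "rz": 0},
    {"x": -0.002, "y": -0.012, "z": 0, "rx": 0.2, "ry": -0.4, "rz": 0},
    {"x": -0.002, "y": -0.012, "z": 0, "rx": 0.1, "ry": -0.3, "rz": 0},
    {"x": 0, "y": 0, "z": 0, "rx": 0, "ry": 0, "rz": 0},
  ],
)

```text
time: 5.93
tool_pos: [0.5477, -0.0405, 0.0582]
ee_rot: [-3.138, 0.002, -0.046]
wrist_force: [0.2, -0.4, -0.3]
width: 0.0007
```

```bash
cat >> h.py <<'E'
def tri(sc,a,sd,b):
    (o1,d1),(o2,d2)=ray(sc,a),ray(sd,b)
    t=np.linalg.lstsq(np.c_[d1,-d2],o2-o1,rcond=None)[0]
    p,q=o1+d1*t[0],o2+d2*t[1]; return (p+q)/2,np.linalg.norm(p-q)
def pair(tag):
    sc=snap('scene');sd=snap('side')
    a=cv2.resize(sc['img'][165:275,340:460,::-1],None,fx=4,fy=4,interpolation=cv2.INTER_CUBIC)
    b=cv2.resize(sd['img'][130:240,245:325,::-1],None,fx=4,fy=4,interpolation=cv2.INTER_CUBIC)
    cv2.imwrite(f'pics/{tag}.png',np.hstack([a,b])); return sc,sd
E
python3 -c "
from h import *
plan([.546,-.044,.018],-.037,5)"
```

```text
pos [ 0.5477 -0.0405  0.0582] rot [-3.138e+00  2.000e-03 -4.600e-02] t 5.9333 F [ 0.2 -0.4 -0.3]
0 [-0.3  0.7  8. ] [-0.04  0.03 -0.1 ]
1 [-0.3  0.7  8. ] [-0.04  0.03 -0.1 ]
2 [-0.3  0.7  8. ] [-0.04  0.03 -0.1 ]
3 [-0.3  0.7  8. ] [-0.04  0.03 -0.1 ]
4 [-0.3  0.7  8. ] [-0.04  0.03 -0.1 ]
```

jog_arm(
  series=[
    {"x": 0, "y": 0, "z": 0.008, "rx": 0, "ry": 0, "rz": 0},
    {"x": 0, "y": 0, "z": 0.008, "rx": 0, "ry": 0, "rz": 0},
    {"x": 0, "y": 0, "z": 0.008, "rx": 0, "ry": 0, "rz": 0},
    {"x": 0, "y": 0, "z": 0, "rx": 0, "ry": 0, "rz": 0},
  ],
)

```text
time: 6.27
tool_pos: [0.5475, -0.0383, 0.0317]
ee_rot: [-3.139, 0.003, -0.042]
wrist_force: [-1.0, -1.0, -0.9]
width: 0.0006
```

```bash
python3 -c "
from h import *
pair('p5')
plan([.546,-.044,.018],-.037,2)"
```

```text
pos [ 0.5484 -0.0386  0.0332] rot [-3.139e+00  1.000e-03 -4.200e-02] t 6.3667 F [ 0.9 -0.1  0.7]
0 [-1.1  2.8  7.6] [-0.07  0.01 -0.14]
1 [-1.1  2.8  7.6] [-0.07  0.01 -0.14]
```

View pics/p5.png

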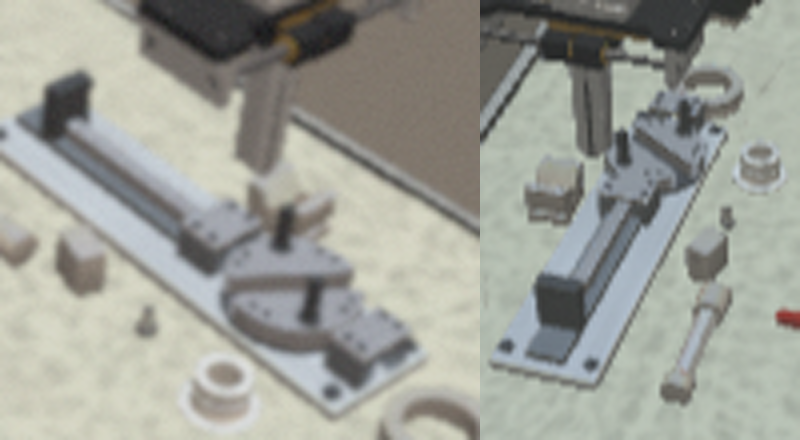

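```bash
python3 - <<'E'
from h import *
sc=snap('scene');sd=snap('side')
print(tri(sc,(340+258/4-.4,165+168/4-.4),sd,(245+112/4-.4,130+154/4-.4)))
o=robot.get_obs();P=o['tool_pos'];print(P,proj(sc,P),proj(sd,P),'q',o['joint_positions'])
print([ (z,proj(sc,[P[0],P[1],z]).round(1),proj(sd,[P[0],P[1],z]).round(1)) for z in (.03,.05,.06,.07)])
E
```

```text
(array([ 0.55021076, -0.0377136 ,  0.06663895]), np.float64(0.0019110130765683238))
[ 0.54936299 -0.03882754  0.03445641] [[402.65081188 216.82215194]] [[273.77425841 176.18123343]] q [-0.17530742  0.15303465  1.57027648  0.00257277  1.41680561 -0.13355614]
[(0.03, array([[402.4, 218.2]]), array([[273.9, 177.3]])), (0.05, array([[403.5, 212. ]]), array([[273.5, 172.3]])), (0.06, array([[404.1, 208.8]]), array([[273.3, 169.8]])), (0.07, array([[404.7, 205.6]]), array([[273.1, 167.3]]))]
```

jog_arm(
  series=[
    {"x": -0.001, "y": 0.002, "z": 0.008, "rx": 0, "ry": 0, "rz": 0},
    {"x": -0.001, "y": 0.002, "z": 0.008, "rx": 0, "ry": 0, "rz": 0},
    {"x": 0, "y": 0, "z": 0.002, "rx": 0, "ry": 0, "rz": 0},
    {"x": 0, "y": 0, "z": 0, "rx": 0, "ry": 0, "rz": 0},
  ],
)

```text
time: 6.8
tool_pos: [0.5481, -0.0442, 0.016]
ee_rot: [-3.14, -0.005, -0.043]
wrist_force: [0.4, -0.4, 0.1]
width: 0.0008
```

```bash
python3 -c "
from h import *
pair('p6')
plan([.546,-.086,.018],-.037,1)"
```

```text
pos [ 0.5483 -0.0441  0.0164] rot [-3.14  -0.005 -0.043] t 6.9 F [-0.1 -0.7  0.4]
0 [-0.5 42.  -1.7] [-0.09 -0.29 -0.36]
```

View pics/p6.png

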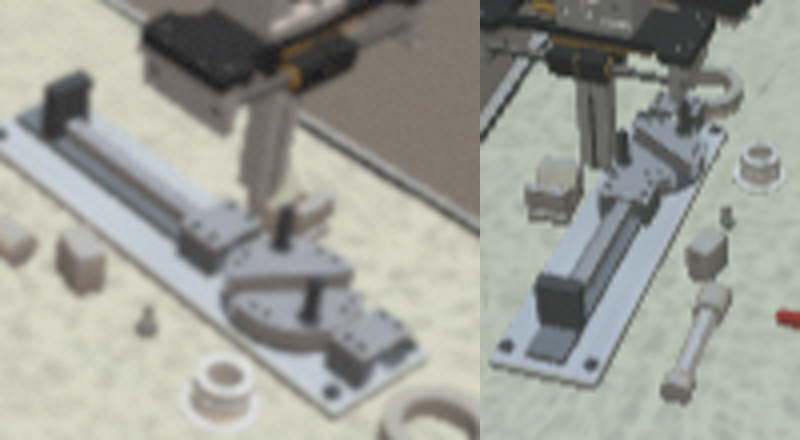

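jog_arm(
  series=[
    {"x": 0, "y": 0.005, "z": 0, "rx": 0, "ry": 0, "rz": 0},
    {"x": 0, "y": 0.005, "z": 0, "rx": 0, "ry": -0.2, "rz": 0},
    {"x": 0, "y": 0.005, "z": 0, "rx": 0, "ry": -0.1, "rz": 0},
    {"x": 0, "y": 0.005, "z": 0, "rx": 0, "ry": 0, "rz": 0},
    {"x": 0, "y": 0.003, "z": 0, "rx": 0, "ry": 0, "rz": 0},
  ],
)

```text
time: 7.32
tool_pos: [0.5509, -0.0615, 0.0173]
ee_rot: [-3.125, -0.007, -0.042]
wrist_force: [1.8, 7.9, -2.2]
width: 0.0006
```

```bash
python3 -c "
from h import *
pair('p7')
plan([.546,-.086,.018],-.037,1)"
```

```text
pos [ 0.551  -0.0616  0.0173] rot [-3.126 -0.007 -0.042] t 7.4167 F [ 2.5  7.7 -1.5]
0 [-3.9 24.6 -1.1] [-0.91 -0.4  -0.3 ]
```

View pics/p7.png

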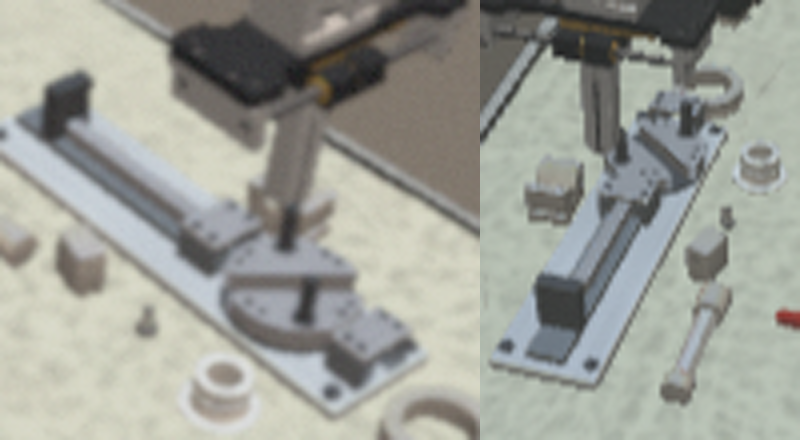

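Contact: the disc has begun turning, with 8 N at the wrist. I'll keep going.

jog_arm(
  series=[
    {"x": 0, "y": 0.006, "z": 0, "rx": -0.4, "ry": -0.2, "rz": 0},
    {"x": 0, "y": 0.006, "z": 0, "rx": -0.3, "ry": -0.2, "rz": 0},
    {"x": 0, "y": 0.006, "z": 0, "rx": 0, "ry": 0, "rz": 0},
    {"x": 0, "y": 0.005, "z": 0, "rx": 0, "ry": 0, "rz": 0},
  ],
)

```text
time: 7.75
tool_pos: [0.5598, -0.0687, 0.0178]
ee_rot: [-3.105, -0.019, -0.04]
wrist_force: [3.3, 5.6, -2.6]
width: 0.0006
```

```bash
python3 -c "
from h import *
pair('p8')
plan([.546,-.086,.018],-.037,1)"
```

```text
pos [ 0.5596 -0.0701  0.018 ] rot [-3.107 -0.019 -0.041] t 7.85 F [ 4.8  5.7 -1.1]
0 [-12.9  16.4  -0.8] [-1.97 -1.08 -0.19]
```

View pics/p8.png

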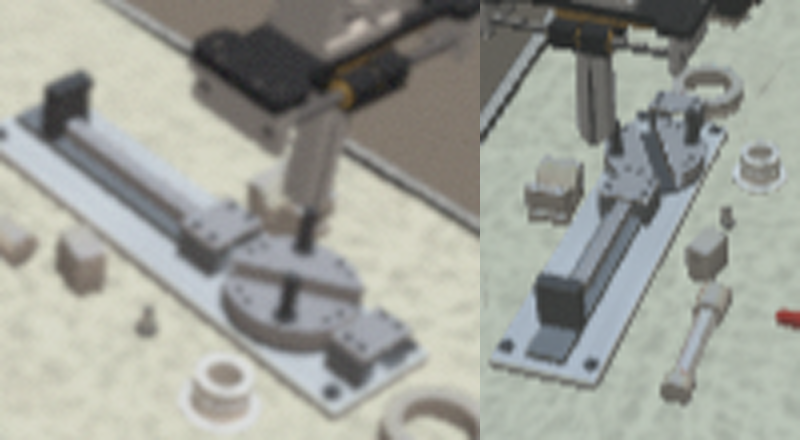

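The disc is turning as wanted, but the tip has been driven 12 mm sideways to +x. I'll back off, recentre and push again.

jog_arm(
  series=[
    {"x": 0, "y": -0.012, "z": 0, "rx": -0.7, "ry": -0.4, "rz": 0},
    {"x": -0.005, "y": 0, "z": 0, "rx": -0.7, "ry": -0.4, "rz": 0},
    {"x": -0.005, "y": 0, "z": 0, "rx": -0.5, "ry": -0.3, "rz": 0},
    {"x": 0, "y": 0, "z": 0, "rx": 0, "ry": 0, "rz": 0},
  ],
)

```text
time: 8.18
tool_pos: [0.5503, -0.0598, 0.019]
ee_rot: [3.14, -0.0, -0.041]
wrist_force: [0.1, 0.1, -0.3]
width: 0.0004
```

```bash
python3 -c "
from h import *
plan([.549,-.086,.018],-.037,1)
s=snap('wrist');cv2.imwrite('pics/w9c.png',cv2.resize(s['img'][150:310,220:420,::-1],None,fx=4,fy=3.75,interpolation=cv2.INTER_CUBIC))
"
```

```text
pos [ 0.5503 -0.0598  0.019 ] rot [ 3.14  -0.    -0.041] t 8.1833 F [ 0.1  0.1 -0.3]
0 [-0.2 26.3  1. ] [ 0.1  -0.   -0.25]
```

View pics/w9c.png

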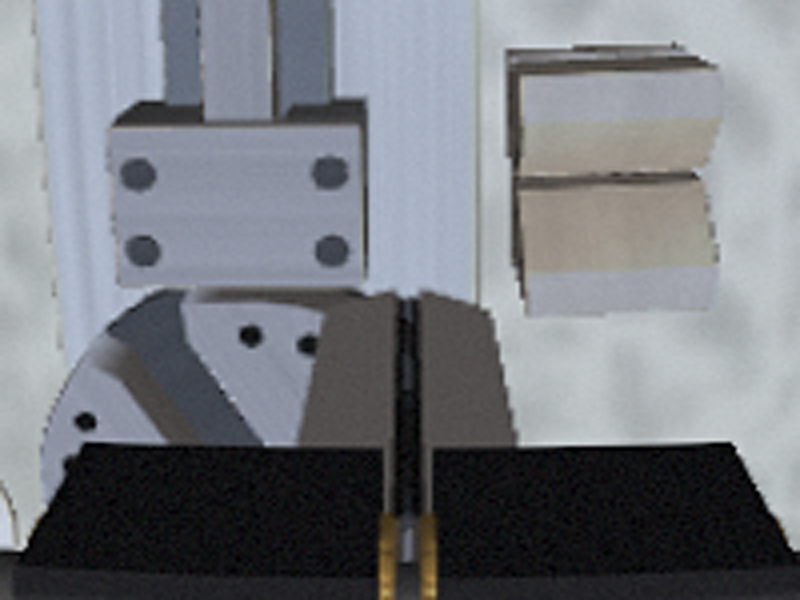

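The slot is still about 30° short of line and the tip is centred again. Pushing on.

jog_arm(
  series=[
    {"x": 0, "y": 0.006, "z": 0, "rx": 0, "ry": 0, "rz": 0},
    {"x": -0.001, "y": 0.006, "z": 0, "rx": -0.2, "ry": 0, "rz": 0},
    {"x": -0.002, "y": 0.006, "z": 0, "rx": -0.4, "ry": -0.2, "rz": 0},
    {"x": -0.002, "y": 0.006, "z": 0, "rx": -0.4, "ry": -0.2, "rz": 0},
    {"x": -0.002, "y": 0.004, "z": 0, "rx": -0.4, "ry": -0.2, "rz": 0},
  ],
)

```text
time: 8.65
tool_pos: [0.5478, -0.0856, 0.0203]
ee_rot: [3.126, -0.004, -0.042]
wrist_force: [2.2, 3.9, -0.2]
width: 0.0005
```

```bash
python3 -c "
from h import *
pair('p10')
plan([.549,-.086,.018],-.037,1)"
```

```text
pos [ 0.547  -0.0864  0.0202] rot [ 3.124e+00 -2.000e-03 -4.200e-02] t 8.75 F [0.7 1.1 0.9]
0 [ 2.  -0.5  2.2] [ 1.  -0.1 -0.3]
```

View pics/p10.png

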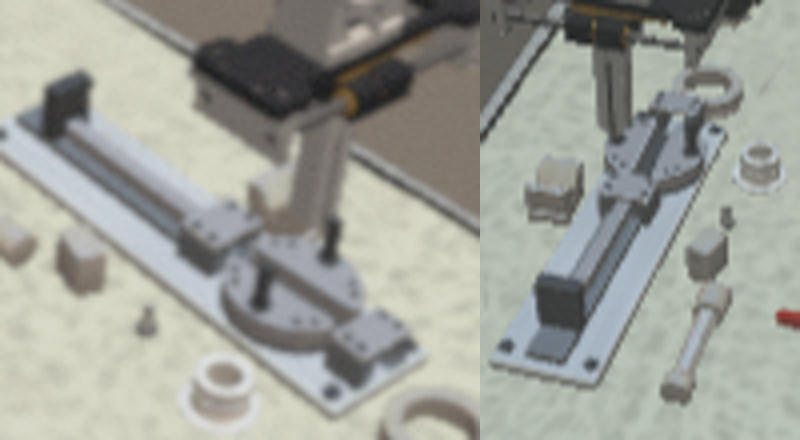

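The slot now looks in line in both views. I'll back off, rise and check from above.

jog_arm(
  series=[
    {"x": 0, "y": -0.01, "z": 0, "rx": 0.5, "ry": 0, "rz": 0},
    {"x": 0, "y": -0.005, "z": -0.01, "rx": 0.5, "ry": 0, "rz": 0},
    {"x": 0, "y": 0, "z": -0.03, "rx": 0, "ry": 0, "rz": 0},
    {"x": 0, "y": 0, "z": -0.035, "rx": 0, "ry": 0, "rz": 0},
    {"x": -0.005, "y": 0.01, "z": -0.035, "rx": 0, "ry": 0, "rz": 0},
    {"x": -0.005, "y": 0.02, "z": -0.035, "rx": 0, "ry": 0, "rz": 0},
    {"x": -0.005, "y": 0.03, "z": -0.025, "rx": 0, "ry": 0, "rz": 0},
    {"x": 0, "y": 0.01, "z": 0, "rx": 0, "ry": 0, "rz": 0},
    {"x": 0, "y": 0, "z": 0, "rx": 0, "ry": 0, "rz": 0},
  ],
)

```text
time: 9.5
tool_pos: [0.5232, -0.1418, 0.1985]
ee_rot: [3.138, 0.012, -0.04]
wrist_force: [0.1, 0.9, -1.4]
width: 0.0007
```

```bash
python3 -c "
from h import *
plan([.549,-.086,.018],-.037,1)
s=snap('wrist','wrist11.png');s['fish']=1
import pickle; pickle.dump(s,open('w11.pkl','wb'))
cv2.imwrite('pics/w11c.png',cv2.resize(s['img'][60:220,240:400,::-1],None,fx=3.75,fy=3.75,interpolation=cv2.INTER_CUBIC))
"
```

```text
pos [ 0.5232 -0.1418  0.1985] rot [ 3.138  0.012 -0.04 ] t 9.5 F [ 0.1  0.9 -1.4]
0 [ 25.7 -57.5 180. ] [ 0.21  0.69 -0.17]
```

View pics/w11c.png

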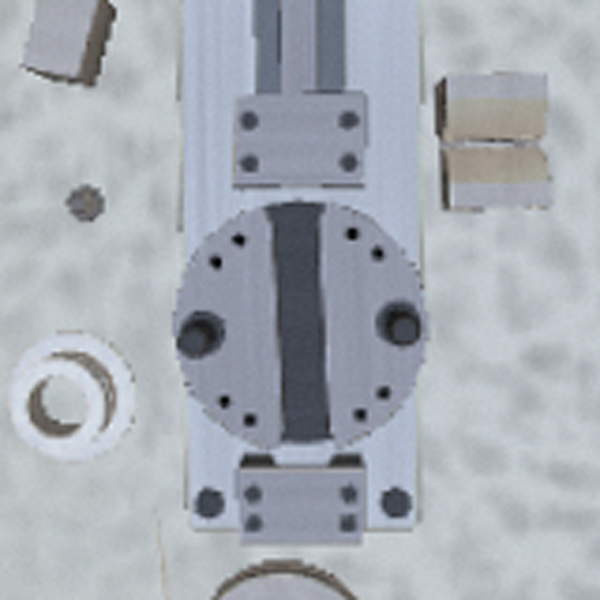

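```bash
python3 - <<'E'
from h import *
import pickle; s=pickle.load(open('w11.pkl','rb'))
f=lambda u,v:(240+u/3.75-.4,60+v/3.75-.4)
P=lambda u,v,z:at(s,f(u,v),z)[:2]
A,B=P(405,329,.066),P(196,337,.066)
gc=sum(P(*a,.041) for a in [(234,92),(366,92),(234,187),(364,187)])/4
kc=sum(P(*a,.041) for a in [(240,467),(363,467),(239,545),(362,545)])/4
print(A,B,np.linalg.norm(A-B),gc,kc)
d=kc-gc;e=A-B;print(np.degrees(np.arctan2(d[1],d[0])),np.degrees(np.arctan2(e[1],e[0]))-90)
sd0,sd1=P(297,205,.034),P(305,440,.034);e=sd1-sd0;print('slot',np.degrees(np.arctan2(e[1],e[0])))
for t in ['bar_head']:
    for n in ['scene','side']:
        q=snap(n); print(n,[(round(x['p'],2),np.round(x['bbox'])) for x in cams.look_for(t,q)])
        x,y=(335,165) if n=='scene' else (245,175)
        cv2.imwrite(f'pics/hd_{n}.png',cv2.resize(q['img'][y:y+60,x:x+60,::-1],None,fx=8,fy=8,interpolation=cv2.INTER_CUBIC))
a=cv2.imread('pics/hd_scene.png');b=cv2.imread('pics/hd_side.png');cv2.imwrite('pics/hd.png',cv2.resize(np.hstack([a,b]),(800,400)))
E
```

```text
[ 0.55271962 -0.09801983] [ 0.4901544  -0.09799025] 0.06256523171907966 [ 0.52313317 -0.03827145] [ 0.51880859 -0.15756561]
-92.07613947519552 -90.02708637416657
slot -90.37015216963323
scene [(0.49, array([269., 186.,  33.,  26.])), (0.42, array([203., 177.,  21.,  14.]))]
side [(0.73, array([261., 180.,  21.,  32.])), (0.73, array([285., 244.,  40.,  12.])), (0.57, array([316., 307.,  70.,  18.]))]
```

View pics/hd.png

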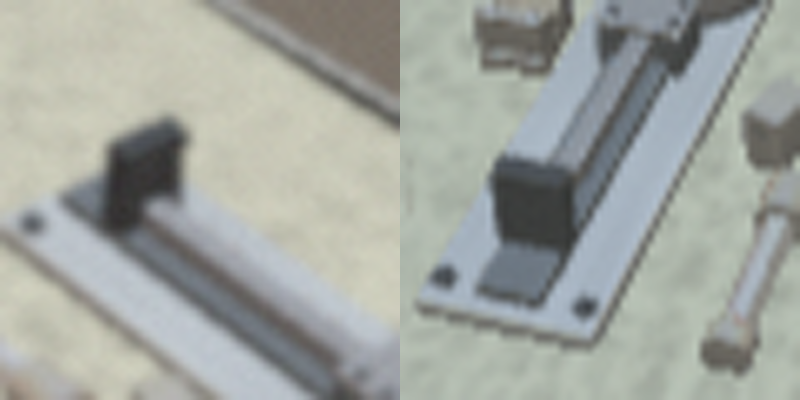

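The slot measures −90.0° to −90.4° against −92.1° for the fixture axis, about 0.03 rad out, which is enough for the bar to enter. Head rear face is expected near (0.529, 0.113). Moving behind it.

jog_arm(
  series=[
    {"x": -0.001, "y": -0.032, "z": 0.002, "rx": 0, "ry": 0.2, "rz": 0},
    {"x": -0.001, "y": -0.032, "z": 0.002, "rx": 0, "ry": 0.2, "rz": 0},
    {"x": -0.001, "y": -0.032, "z": 0.002, "rx": 0, "ry": 0.2, "rz": 0},
    {"x": -0.001, "y": -0.032, "z": 0.002, "rx": 0, "ry": 0.1, "rz": 0},
    {"x": -0.001, "y": -0.032, "z": 0.002, "rx": 0, "ry": 0, "rz": 0},
    {"x": 0, "y": -0.032, "z": 0.002, "rx": 0, "ry": 0, "rz": 0},
    {"x": 0, "y": -0.032, "z": 0.002, "rx": 0, "ry": 0, "rz": 0},
    {"x": 0, "y": -0.032, "z": 0.002, "rx": 0, "ry": 0, "rz": 0},
    {"x": 0, "y": -0.032, "z": 0.002, "rx": 0, "ry": 0, "rz": 0},
    {"x": 0, "y": 0, "z": 0, "rx": 0, "ry": 0, "rz": 0},
    {"x": 0, "y": 0, "z": 0, "rx": 0, "ry": 0, "rz": 0},
  ],
)

```text
time: 10.67
tool_pos: [0.5137, 0.1714, 0.1535]
ee_rot: [3.141, 0.046, -0.026]
wrist_force: [0.1, -0.2, -0.1]
width: 0.0004
```

```bash
python3 -c "
from h import *
plan([.5285,.145,.0],-.037,6)
s=snap('wrist','wrist12.png')
"
```

```text
pos [0.5137 0.1714 0.1535] rot [ 3.141  0.046 -0.026] t 10.6667 F [ 0.1 -0.2 -0.1]
0 [ 3.7  4.3 25.4] [0.01 0.44 0.11]
1 [ 3.6  4.3 25.5] [0.01 0.44 0.11]
2 [ 3.4  4.3 25.5] [0.01 0.44 0.11]
3 [ 3.2  4.3 25.5] [0.01 0.44 0.11]
4 [ 3.   4.3 25.5] [0.01 0.44 0.11]
5 [ 2.8  4.3 25.6] [0.01 0.44 0.11]
```

View pics/wrist12.png

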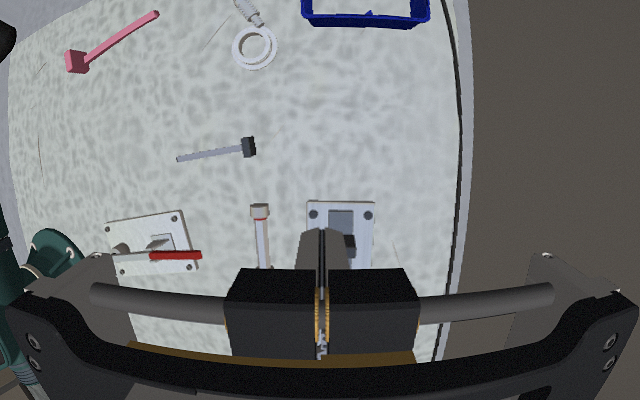

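jog_arm(
  series=[
    {"x": 0.004, "y": 0.002, "z": 0.016, "rx": 0, "ry": 0.6, "rz": 0.2},
    {"x": 0.004, "y": 0.002, "z": 0.016, "rx": 0, "ry": 0.6, "rz": 0.2},
    {"x": 0.004, "y": 0.002, "z": 0.016, "rx": 0, "ry": 0.6, "rz": 0.2},
    {"x": 0.004, "y": 0.002, "z": 0.016, "rx": 0, "ry": 0.6, "rz": 0},
    {"x": 0.003, "y": 0.002, "z": 0.016, "rx": 0, "ry": 0.3, "rz": 0},
    {"x": 0, "y": 0.001, "z": 0.014, "rx": 0, "ry": 0, "rz": 0},
    {"x": 0, "y": 0, "z": 0, "rx": 0, "ry": 0, "rz": 0},
    {"x": 0, "y": 0, "z": 0, "rx": 0, "ry": 0, "rz": 0},
  ],
)

```text
time: 11.38
tool_pos: [0.5284, 0.1507, 0.052]
ee_rot: [3.137, 0.003, -0.045]
wrist_force: [1.3, 1.1, 0.4]
width: 0.0003
```

```bash
python3 -c "
from h import *
plan([.5285,.145,.0],-.037,6)
for n,(x,y) in dict(scene=(320,145),side=(230,165)).items():
    q=snap(n);cv2.imwrite(f'pics/h13{n}.png',cv2.resize(q['img'][y:y+80,x:x+80,::-1],None,fx=5,fy=5,interpolation=cv2.INTER_CUBIC))
cv2.imwrite('pics/h13.png',np.hstack([cv2.imread('pics/h13scene.png'),cv2.imread('pics/h13side.png')]))
"
```

```text
pos [0.5284 0.1507 0.052 ] rot [ 3.137e+00  3.000e-03 -4.500e-02] t 11.3833 F [1.3 1.1 0.4]
0 [0.1 0.9 8.7] [ 0.05  0.03 -0.08]
1 [0.1 0.9 8.7] [ 0.05  0.03 -0.08]
2 [0.1 0.9 8.7] [ 0.05  0.03 -0.08]
3 [0.1 0.9 8.7] [ 0.05  0.03 -0.08]
4 [0.1 0.9 8.7] [ 0.05  0.03 -0.08]
5 [0.1 0.9 8.7] [ 0.05  0.03 -0.08]
```

View pics/h13.png

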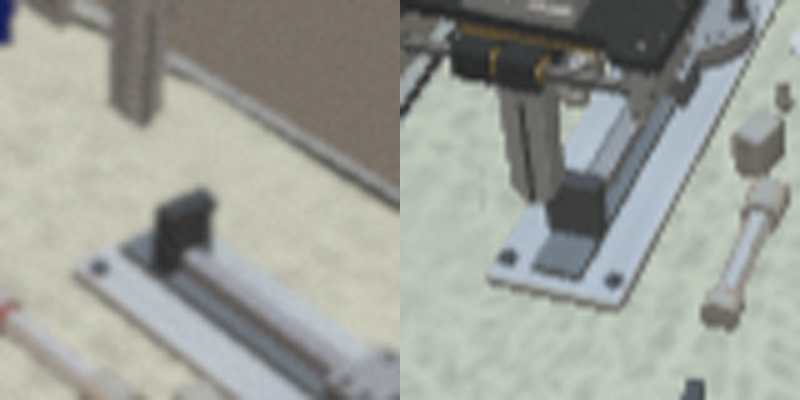

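jog_arm(
  series=[
    {"x": 0, "y": 0, "z": 0.011, "rx": 0, "ry": 0, "rz": 0},
    {"x": 0, "y": 0, "z": 0.011, "rx": 0, "ry": 0, "rz": 0},
    {"x": 0, "y": 0, "z": 0.011, "rx": 0, "ry": 0, "rz": 0},
    {"x": 0, "y": 0, "z": 0.011, "rx": 0, "ry": 0, "rz": 0},
    {"x": 0, "y": 0, "z": 0.004, "rx": 0, "ry": 0, "rz": 0},
    {"x": 0, "y": 0, "z": 0, "rx": 0, "ry": 0, "rz": 0},
  ],
)

```text
time: 11.98
tool_pos: [0.5313, 0.1512, 0.0033]
ee_rot: [3.139, -0.005, -0.045]
wrist_force: [0.4, -0.5, -0.9]
width: 0.0005
```

```bash
python3 -c "
from h import *
plan([.5285,.125,.0],-.037,6)
for n,(x,y) in dict(scene=(320,145),side=(230,165)).items():
    q=snap(n);cv2.imwrite(f'pics/h13{n}.png',cv2.resize(q['img'][y:y+80,x:x+80,::-1],None,fx=5,fy=5,interpolation=cv2.INTER_CUBIC))
cv2.imwrite('pics/h14.png',np.hstack([cv2.imread('pics/h13scene.png'),cv2.imread('pics/h13side.png')]))
"
```

```text
pos [0.5313 0.1512 0.0033] rot [ 3.139 -0.005 -0.045] t 11.9833 F [ 0.4 -0.5 -0.9]
0 [-0.3  4.4  0.6] [ 0.03 -0.04 -0.08]
1 [-0.3  4.4  0.6] [ 0.03 -0.04 -0.08]
2 [-0.3  4.4  0.6] [ 0.03 -0.04 -0.08]
3 [-0.3  4.4  0.6] [ 0.03 -0.04 -0.08]
4 [-0.3  4.4  0.6] [ 0.03 -0.04 -0.08]
5 [-0.3  4.4  0.6] [ 0.03 -0.04 -0.08]
```

View pics/h14.png

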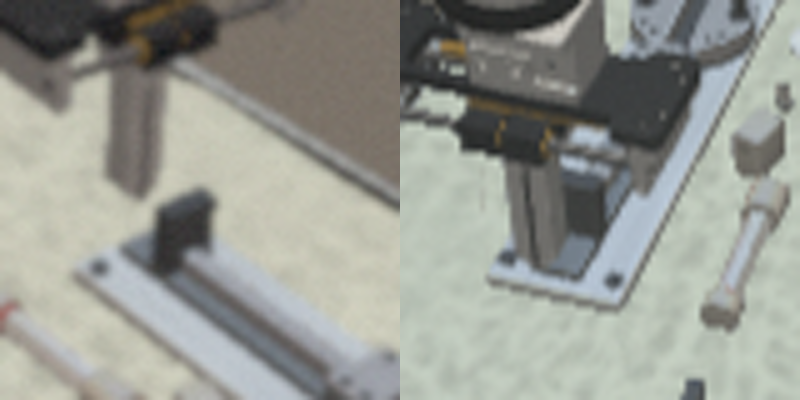

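```bash
python3 - <<'E'
from h import *
sc=snap('scene');sd=snap('side')
f=lambda u,v:(320+u/5-.4,145+v/5-.4)
g=lambda u,v:(230+(u-400)/5-.4,165+v/5-.4)
print('tip',tri(sc,f(137,198),sd,g(540,271)))
# head from clear earlier pics h13: scene left rear top corner? front-left-top
h=lambda u,v:(320+u/5-.4,145+v/5-.4)
# hd.png: scale 6.667 ; scene off (335,165), side off(245,175)
F=lambda u,v:(335+u/6.667-.4,165+v/6.667-.4)
G=lambda u,v:(245+(u-400)/6.667-.4,175+v/6.667-.4)
for n,a,z in [('sc left-bottom front',(130,232),.02),('sc top left',(108,146),.062),('sc top peak',(172,117),.062),('sc top right',(187,135),.062)]: print(n,at(sc,F(*a),z).round(4))
for n,a,z in [('sd rear bottom right',(570,245),.02),('sd rear bottom left',(500,230),.02),('sd rear top L',(495,172),.062),('sd rear top R',(571,182),.062),('top far L',(502,156),.062),('top far R',(576,166),.062)]: print(n,at(sd,G(*a),z).round(4))
E
```

```text
tip (array([0.53369931, 0.15302724, 0.03186333]), np.float64(0.00337651279717942))
sc left-bottom front [0.5157 0.1016 0.02  ]
sc top left [0.5068 0.1091 0.062 ]
sc top peak [0.5405 0.1082 0.062 ]
sc top right [0.5367 0.0956 0.062 ]
sd rear bottom right [0.5127 0.1046 0.02  ]
sd rear bottom left [0.5458 0.1036 0.02  ]
sd rear top L [0.5417 0.1108 0.062 ]
sd rear top R [0.5081 0.1084 0.062 ]
top far L [0.5424 0.1003 0.062 ]
top far R [0.5094 0.0981 0.062 ]
```

Head measured at x 0.508–0.543, rear face y ≈ 0.108 (base x ≈ −207, within the given start range). Tip is at about (0.533, 0.153, z 0.032), so I shift −x a little and push.

jog_arm(
  series=[
    {"x": -0.003, "y": 0.004, "z": 0, "rx": 0, "ry": 0, "rz": -0.1},
    {"x": -0.003, "y": 0.006, "z": 0, "rx": 0, "ry": 0, "rz": -0.1},
    {"x": 0, "y": 0.006, "z": 0, "rx": 0, "ry": -0.1, "rz": -0.1},
    {"x": 0, "y": 0.006, "z": 0, "rx": 0, "ry": -0.1, "rz": 0},
    {"x": 0, "y": 0.006, "z": 0, "rx": 0, "ry": -0.1, "rz": 0},
    {"x": 0, "y": 0.006, "z": 0, "rx": 0, "ry": 0, "rz": 0},
    {"x": 0, "y": 0.006, "z": 0, "rx": 0, "ry": 0, "rz": 0},
  ],
)

```text
time: 12.77
tool_pos: [0.5262, 0.1096, 0.0083]
ee_rot: [-3.141, -0.008, -0.038]
wrist_force: [0.7, 0.6, -1.0]
width: 0.0007
```

```bash
cat >> h.py <<'E'
def hp(tag):
    a=[]
    for n,(x,y) in dict(scene=(330,155),side=(235,140)).items():
        q=snap(n);a.append(cv2.resize(q['img'][y:y+100,x:x+100,::-1],None,fx=4,fy=4,interpolation=cv2.INTER_CUBIC))
    cv2.imwrite(f'pics/{tag}.png',np.hstack(a))
E
python3 -c "
from h import *
plan([.5225,-.001,.0],-.037,10)
hp('h15')
"
```

```text
pos [0.5262 0.1096 0.0083] rot [-3.141 -0.008 -0.038] t 12.7667 F [ 0.7  0.6 -1. ]
0 [ 0.  11.1  0.8] [-0.   -0.04 -0.01]
1 [ 0.  11.1  0.8] [-0.   -0.04 -0.01]
2 [ 0.  11.1  0.8] [-0.   -0.04 -0.01]
3 [ 0.  11.1  0.8] [-0.   -0.04 -0.01]
4 [ 0.  11.1  0.8] [-0.   -0.04 -0.01]
5 [ 0.  11.1  0.8] [-0.   -0.04 -0.01]
6 [ 0.  11.1  0.8] [-0.   -0.04 -0.01]
7 [ 0.  11.1  0.8] [-0.   -0.04 -0.01]
8 [ 0.  11.1  0.8] [-0.   -0.04 -0.01]
9 [ 0.  11.1  0.8] [-0.   -0.04 -0.01]
```

View pics/h15.png

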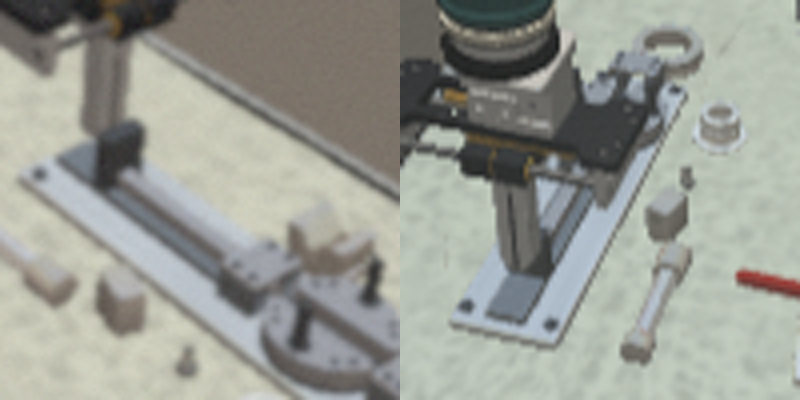

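jog_arm(
  series=[
    {"x": 0, "y": 0.007, "z": 0.0015, "rx": 0, "ry": 0, "rz": 0},
    {"x": 0, "y": 0.007, "z": 0.0015, "rx": 0, "ry": 0, "rz": 0},
    {"x": 0, "y": 0.007, "z": 0.001, "rx": 0, "ry": 0, "rz": 0},
    {"x": 0, "y": 0.007, "z": 0.001, "rx": 0, "ry": 0, "rz": 0},
    {"x": 0, "y": 0.007, "z": 0.001, "rx": 0, "ry": 0, "rz": 0},
  ],
)

```text
time: 13.28
tool_pos: [0.5269, 0.0748, 0.0043]
ee_rot: [-3.136, -0.012, -0.037]
wrist_force: [-0.3, 2.4, 1.7]
width: 0.0004
```

```bash
python3 -c "
from h import *
plan([.5225,-.001,.0],-.037,10)
hp('h16')
"
```

```text
pos [0.5269 0.0748 0.0043] rot [-3.136 -0.012 -0.037] t 13.2833 F [-0.3  2.4  1.7]
0 [-0.2  7.6  0.4] [-0.03 -0.07 -0.  ]
1 [-0.2  7.6  0.4] [-0.03 -0.07 -0.  ]
2 [-0.2  7.6  0.4] [-0.03 -0.07 -0.  ]
3 [-0.2  7.6  0.4] [-0.03 -0.07 -0.  ]
4 [-0.2  7.6  0.4] [-0.03 -0.07 -0.  ]
5 [-0.2  7.6  0.4] [-0.03 -0.07 -0.  ]
6 [-0.2  7.6  0.4] [-0.03 -0.07 -0.  ]
7 [-0.2  7.6  0.4] [-0.03 -0.07 -0.  ]
8 [-0.2  7.6  0.4] [-0.03 -0.07 -0.  ]
9 [-0.2  7.6  0.4] [-0.03 -0.07 -0.  ]
```

View pics/h16.png

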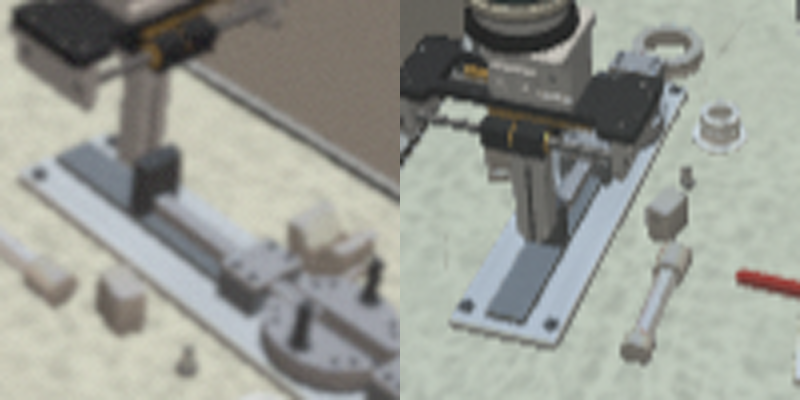

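The bar is sliding at 2.4 N, lying flat. Continuing.

jog_arm(
  series=[
    {"x": -0.001, "y": 0.007, "z": 0.001, "rx": 0, "ry": -0.1, "rz": 0},
    {"x": 0, "y": 0.007, "z": 0.001, "rx": 0, "ry": -0.1, "rz": 0},
    {"x": 0, "y": 0.007, "z": 0.001, "rx": 0, "ry": -0.1, "rz": 0},
    {"x": 0, "y": 0.007, "z": 0.001, "rx": 0, "ry": -0.1, "rz": 0},
    {"x": 0, "y": 0.007, "z": 0.001, "rx": 0, "ry": -0.1, "rz": 0},
  ],
)

```text
time: 13.8
tool_pos: [0.5241, 0.0371, -0.0015]
ee_rot: [-3.136, -0.002, -0.037]
wrist_force: [-0.7, 3.0, 1.9]
width: 0.0008
```

```bash
python3 -c "
from h import *
plan([.5225,-.001,.0],-.037,10)
hp('h17')
" | head -2
```

```text
pos [ 0.5241  0.0371 -0.0015] rot [-3.136e+00 -2.000e-03 -3.700e-02] t 13.8 F [-0.7  3.   1.9]
0 [-0.   3.8 -0.2] [-0.03 -0.01 -0.  ]
```

View pics/h17.png

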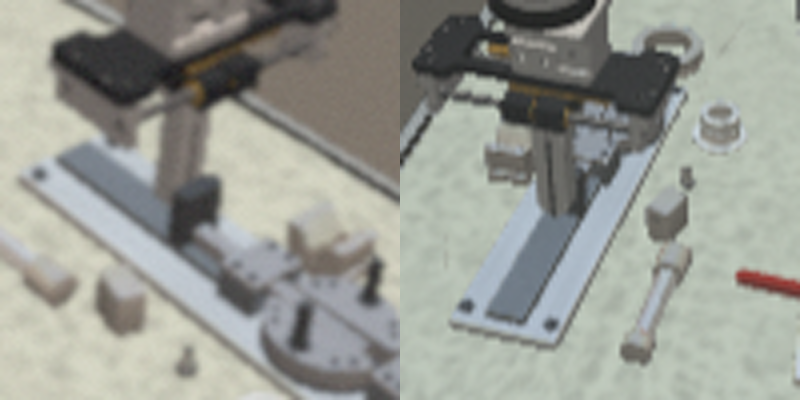

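Still smooth at 3 N. About 38 mm to go.

jog_arm(
  series=[
    {"x": 0, "y": 0.007, "z": 0, "rx": 0, "ry": 0, "rz": 0},
    {"x": 0, "y": 0.007, "z": 0, "rx": 0, "ry": 0, "rz": 0},
    {"x": 0, "y": 0.007, "z": 0, "rx": 0, "ry": 0, "rz": 0},
    {"x": 0, "y": 0.007, "z": 0, "rx": 0, "ry": 0, "rz": 0},
  ],
)

```text
time: 14.23
tool_pos: [0.5225, 0.0076, -0.0021]
ee_rot: [-3.135, -0.001, -0.037]
wrist_force: [-0.4, 2.5, 2.3]
width: 0.0005
```

```bash
python3 -c "
from h import *
plan([.5225,-.001,.0],-.037,10)
hp('h18')
" | head -2
```

```text
pos [ 0.5225  0.0076 -0.0021] rot [-3.135e+00 -1.000e-03 -3.700e-02] t 14.2333 F [-0.4  2.5  2.3]
0 [ 0.   0.9 -0.2] [-0.04 -0.01  0.  ]
```

View pics/h18.png

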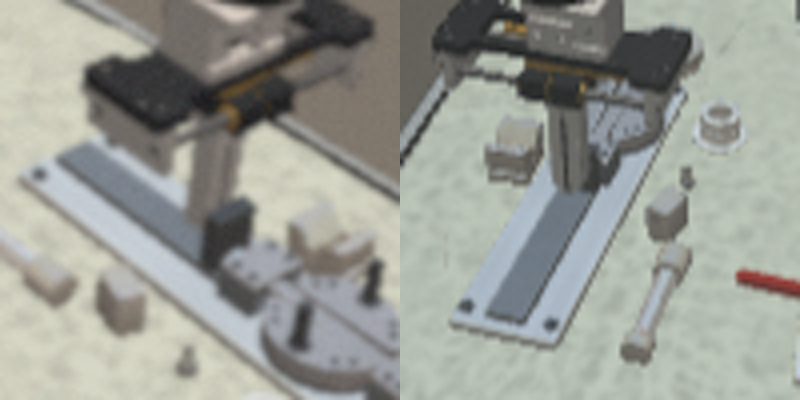

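The bar shows in the slot between the pegs and the head is nearly at the guide. I'll push in small rows until the force rises.

jog_arm(
  series=[
    {"x": 0, "y": 0.004, "z": 0, "rx": 0, "ry": 0, "rz": 0},
    {"x": 0, "y": 0.004, "z": 0, "rx": 0, "ry": 0, "rz": 0},
    {"x": 0, "y": 0.003, "z": 0, "rx": 0, "ry": 0, "rz": 0},
  ],
)

```text
time: 14.58
tool_pos: [0.5219, -0.0006, -0.0024]
ee_rot: [-3.126, -0.001, -0.039]
wrist_force: [-0.1, 14.2, 3.0]
width: 0.0002
```

jog_arm(
  series=[
    {"x": 0, "y": 0.004, "z": 0, "rx": 0, "ry": 0, "rz": 0},
    {"x": 0, "y": 0.004, "z": 0, "rx": 0, "ry": 0, "rz": 0},
  ],
)

```text
time: 14.75
tool_pos: [0.522, 0.0006, -0.0022]
ee_rot: [-3.108, -0.001, -0.038]
wrist_force: [1.1, 13.0, 2.7]
width: 0.0007
```

The force jumped to 14 N and the tip stalled at y ≈ 0, the place expected for home. Backing straight off, then up.

jog_arm(
  series=[
    {"x": 0, "y": -0.008, "z": 0, "rx": 0, "ry": 0, "rz": 0},
    {"x": 0, "y": -0.01, "z": 0, "rx": -0.6, "ry": 0, "rz": 0},
    {"x": 0, "y": -0.01, "z": 0, "rx": -0.6, "ry": 0, "rz": 0},
    {"x": 0, "y": -0.01, "z": -0.01, "rx": 0, "ry": 0, "rz": 0},
    {"x": 0, "y": 0, "z": -0.03, "rx": 0, "ry": 0, "rz": 0},
    {"x": 0, "y": 0, "z": -0.035, "rx": 0, "ry": 0, "rz": 0},
    {"x": 0, "y": 0, "z": -0.035, "rx": 0, "ry": 0, "rz": 0},
    {"x": 0, "y": 0, "z": -0.035, "rx": 0, "ry": 0, "rz": 0},
    {"x": 0, "y": 0, "z": -0.035, "rx": 0, "ry": 0, "rz": 0},
    {"x": 0, "y": 0, "z": 0, "rx": 0, "ry": 0, "rz": 0},
  ],
)

```text
time: 15.58
tool_pos: [0.5182, 0.0353, 0.1833]
ee_rot: [3.14, 0.014, -0.037]
wrist_force: [-0.6, -0.2, 0.5]
width: 0.0001
```

jog_arm(
  series=[
    {"x": 0, "y": 0.03, "z": 0, "rx": 0, "ry": 0, "rz": 0},
    {"x": 0, "y": 0.035, "z": 0, "rx": 0, "ry": 0, "rz": 0},
    {"x": 0, "y": 0.035, "z": 0, "rx": 0, "ry": 0, "rz": 0},
    {"x": 0, "y": 0.035, "z": 0, "rx": 0, "ry": 0, "rz": 0},
    {"x": 0, "y": 0.03, "z": 0, "rx": 0, "ry": 0, "rz": 0},
    {"x": 0, "y": 0.02, "z": 0, "rx": 0, "ry": 0, "rz": 0},
    {"x": 0, "y": 0, "z": 0, "rx": 0, "ry": 0, "rz": 0},
    {"x": 0, "y": 0, "z": 0, "rx": 0, "ry": 0, "rz": 0},
  ],
)

```text
time: 16.25
tool_pos: [0.5123, -0.1591, 0.1911]
ee_rot: [3.13, 0.004, -0.035]
wrist_force: [-0.0, 0.2, -0.4]
width: 0.0003
```

```bash
python3 -c "
from h import *
plan([.5225,-.001,.0],-.037,1)
s=snap('wrist','wrist20.png');s['fish']=1
import pickle; pickle.dump(s,open('w20.pkl','wb'))
cv2.imwrite('pics/w20c.png',cv2.resize(s['img'][40:240,230:410,::-1],None,fx=3,fy=3,interpolation=cv2.INTER_CUBIC))
hp('h20')
"
```

```text
pos [ 0.5123 -0.1591  0.1911] rot [ 3.13   0.004 -0.035] t 16.25 F [-0.   0.2 -0.4]
0 [   5.6 -160.5  189.3] [0.64 0.25 0.14]
```

View pics/w20c.png

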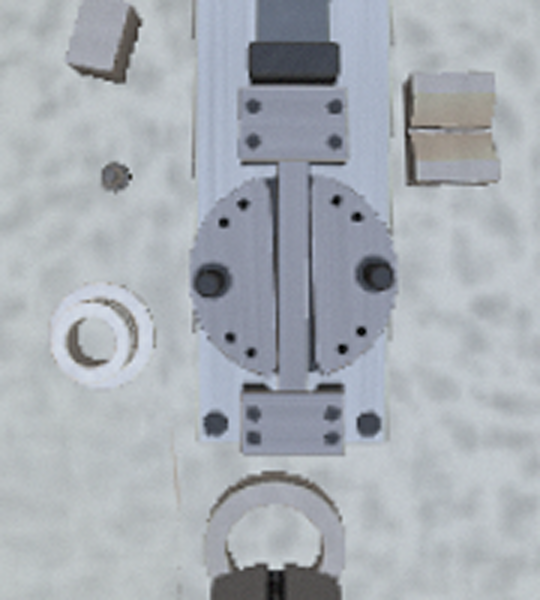

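View pics/h20.png

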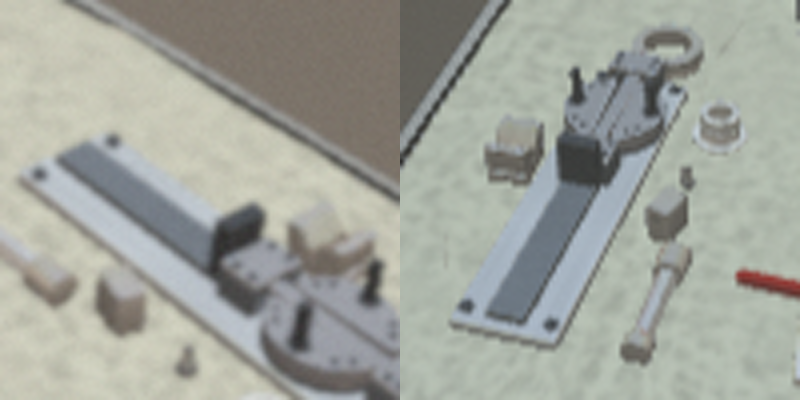

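```bash
python3 - <<'E'
from h import *
import pickle; s=pickle.load(open('w20.pkl','rb'))
f=lambda u,v:(230+u/3-.4,40+v/3-.4)
P=lambda u,v,z:at(s,f(u,v),z)[:2]
print('head top rear/front',P(295,42,.062),P(295,72,.062),'head front lower visible',P(295,83,.041),'guide rear',P(295,88,.041),'guide front',P(295,163,.041),'pegs',P(378,275,.066),P(210,282,.066))
E
```

```text
head top rear/front [ 0.5239816 -0.0104877] [ 0.52358239 -0.02195336] head front lower visible [ 0.52391359 -0.02270551] guide rear [ 0.52384457 -0.02471159] guide front [ 0.52283825 -0.05446297] pegs [ 0.55117191 -0.09793383] [ 0.49013802 -0.09860554]
```

The head's front face reads y ≈ −0.0225 and the guide's rear face −0.0247, touching to within the pixel error. The bar lies flat through the slot into the keeper, and the bystanders stand where they did. Handing in.

```bash
python3 -c "
from h import *
print(ticket.close_job()); o=robot.get_obs(); print(o['time'],o['wrist_force'],o['tool_pos'])"
```

```text
the job is handed in; nothing more can be done
None
the job is handed in; nothing more can be done
```

The stage should be locked, going by the last pictures; handing in gave no verdict. I turned the disc about 58° clockwise with the closed fingers against peg_a. I then pushed the bar by its head through the slot and into the keeper until it stopped against the guide. The job was handed in at about 16 s of the 51 s, with the hand lifted clear.

**Last checks**
- **Slot:** it was 0.03 rad out of line before the push. Afterwards the bar lay flat in it.
- **Stop:** the force rose from 2.5 N to 14 N and the tip stalled within about 2 mm of the place worked out for fully home.
- **Head:** its rear face measured within 2 mm of home, with a gap of at most 2 mm to the guide.
- **Bystanders:** those visible in the last pictures stood where they were.
- **Wrist force:** about 0 N after backing off.

**What failed or disagreed**
- **Fingertip height:** the real fingertips end about 31 mm above the reported TCP, by both fixed cameras and the finger width in the wrist view. My first pass therefore went over the peg without touching it, and I corrected for this in all later moves.
- **Sideways slip:** during the disc push the tip was driven about 12 mm sideways. I backed off, recentred and finished the turn.
- **Refused call:** the first move call was refused as invalid input and nothing moved. I did not find out which part of it was at fault.

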